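# Free a jammed transit block and repack the sample crate

### The arm

A 6-joint arm with a two-finger parallel gripper is mounted at the origin on the work surface. World frame = base frame: x ahead of the robot, y to its left, z up, the work surface at z = 0. Lengths are in m, angles in rad, forces in N, time in s.
With the tool pointing down it reaches from about 0.35 to 0.725 m from the base axis. Payload 4.3 kg.
Tool frame: the origin (TCP) lies on the centre line of the jaws, within the pads' length; the fingertips stand 22 mm ahead of it and the grasp point (between the pads) lies 3 mm ahead of it; z points along the fingers, y is the line along which they close (so a half turn about z gives the same grasp; the last joint's range is limited). The gripper opens to 85 mm and grips with 20 to 120 N. Pads are 22 mm wide; open, the fingers measure 114 mm over their backs; the gripper's body (76 mm by 85 mm) begins 54 mm behind the grasp point. The pads swing forward as they close: fully open they stand 13 mm farther back than shut.
Start: joints at [1.158, 0.377, 0.081, 1.274, 0, 1.46], TCP at [0.171, 0.549, 0.253] pointing down, gripper open.
Joint ranges: [-2.72, 2.72], [-0.84, 1.66], [-1.02, 1.22], [-1.77, 2.12], [-1.37, 1.28], [-3.14, 3.14]. Speed limits (rad/s): [2.57, 2.57, 3.14, 3.14, 3.14, 3.14].

### API

Orientations are given as a unit quaternion [x, y, z, w].
In Python, from workcell import r gives the robot as it stands. The module is installed in compiled form; this text tells all that it offers.
- The arm moves only by the tool arm_command, never from a script. Its argument "steps" is text: rows parted by semicolons, each of 7 numbers parted by spaces: the shift along the tool's x, y, z each as a share of 0.05 m, from -1 to 1, then the turn, a rotation vector about the tool's x, y, z each as a share of 0.5 rad, from -1 to 1, then the opening, from -1 (shut) to 1 (fully open). In form: tx ty tz ax ay az gripper; .... A call has 1 to 12 rows; each row shifts and turns the commanded pose from where the row before left it, along the tool's axes as they then stand; what a row does not reach is not made up. A row lasts 1/12 s, in which the tool goes at most 41.7 mm and 7.16 degrees, less where a joint would pass 70% of its speed; a pose out of reach is approached as far as the arm can. A call with a number of a shift or a turn outside -1 to 1 is refused whole. A call with a gripper value outside its range is refused whole. The fingers move at their own pace and stop on an object; "squeeze" is the grip in N (left out, the last holds). Time passes only in rows, so rows that do not move let the fingers close. It gives the time, the measured TCP pose, the force, the opening and the grip force at its end, in the units of the state.
- r.read_state(): the state, without advancing time (a new reading comes with each control period).
- r.read_camera(name): name is "scene" or "top"; returns (picture, depth): 480x640x3 uint8, red, green, blue; 480x640 float32, m along the optical axis (not along the pixel's ray), 0 where there is no reading.
- r.camera_info(name): a dict with "fx", "fy", "cx", "cy" (pixels), "cam_to_world" (4x4, takes a point from camera to world coordinates). Camera axes: x right, y down, z forward; pixel columns grow to the right and rows downward; lengths in m; the calibration is good to about 2 mm. A picture is of the moment at which its call begins. camera_info takes no time and is no camera call.
- r.job_done(): hands the job in; it is judged then, once.
The state is a dict: "clock": time; "joint_pos": joint angles; "qd": joint speeds; "tau": joint torques, N m; "ee_pos": TCP position; "tcp_rot": TCP orientation; "ft_force": force on the tool from outside, world axes, zero at the start; "torque": the same for the moment, N m; "width": opening from 0.0 (shut) to 1.0 (fully open); "grip_force": force on a finger pad.
Only numpy, scipy, OpenCV 4.12 (cv2) and the standard library are available. Lean on these libraries where they do the work, as an engineer would, in place of code of your own. Each camera call takes 0.05 s, during which the arm holds its last target. There are 200 camera calls.

### The job

The orange block is jammed in the small transit crate: grip its head and rock it towards and away from you until both blue jaws are pushed well back, then pull it out and leave it in the grey tray. Stack every sample carton flat and square in the crate's pocket, put the cork pad on top of them, and finally close the crate with the heavy metal lid: rest one edge of the lid on the crate's rim first while the lid is clearly tilted, then pivot it gently down flat, centred and square, and let go, leaving the tape roll, the yellow cutter and the pill jar alone.

Things in the scene. Friction and masses are not known exactly. Their poses are not given: they have to be found in the camera images.
- crate: fixed plywood transit crate; origin: centre of its underside. Base 190 (x) x 100 (y) x 10 mm. Four L-shaped corner posts 10 mm thick, tops 77 mm above the table, enclose a 64 x 64 mm pocket round the centre (84 x 84 outside). Between posts the y sides are open 44 mm wide down to the base (for fingers), the x sides 42 mm (for the jaws). Grey jaw housings, 70 mm high, 44 to 78 mm out along x
- pocket (a point): pocket centre at the top of two 10 mm high floor battens (20 mm above the table), where the lowest carton's underside rests; axes as the crate. The battens leave a 32 mm wide channel along y across the middle of the pocket floor (channel floor 10 mm above the table), in which the block's foot stands
- rim (a point): centre of the crate's mouth at the height of the post tops (77 mm above the table), where the lid's underside rests; axes as the crate
- jaw_near (a joint): blue jaw on the crate's -x side: distance pushed back outwards, 0 (clamped, nose 21 mm from the centre, 6 mm over the block's shoulder so it cannot be pulled out) to 0.018 m. Slides stiffly (12 N), no spring, stays where left. 24 mm wide, 50.5 to 63 mm above the table. Tilting the block 0.25 rad towards it pushes it to about 0.012 m; well back means beyond 0.009 m (cartons need that room)
- jaw_far (a joint): the same for the blue jaw on the crate's +x side
- block_head (a point): middle of the head of the jammed orange plastic block, 106 mm above its underside, the place to grip, across y (36 mm). z up along the block; x, y as the crate's at the start. The head is 30 (x) x 36 (y) mm and reaches 18 mm above this point and 42 mm below it
- block: the orange block, 124 mm tall, 0.2 kg, origin at the centre of its underside. From below: foot 26 (x) x 56 (y) mm to 18 mm, shoulder 54 x 36 to 33 mm, neck 40 x 36 to 64 mm, head 30 x 36 to 124 mm. Its foot stands in the crate's floor channel with 3 mm play each side along x; rocked along x, it tips about the foot's lower edges, 13 mm either side of its middle. It stands by itself on its foot
- tray: fixed open grey plastic tray, 150 (x) x 130 (y) x 25 mm, walls and floor about 4 mm; origin at the centre of its underside
- pad_c (a point): centre of the loose square cork pad, 56 x 56 x 8 mm, 30 g, lying flat on the table; z up
- lid_grip (a point): loose heavy metal lid, 0.7 kg, flat on the table: plate 110 x 110 x 8 mm with an upright black tab on its middle, 60 (x) x 18 (y) mm, rising 42 mm above the plate. This point is on the tab's axis, 32 mm above the plate's underside, 18 mm below the tab's top: grip here across y (18 mm). z up. On the crate the tab may run along the crate's x or y
- lid: the same lid: origin at the centre of the plate's underside
- tape_c (a point): clear packing tape roll, 104 mm across, 48 mm high: centre. Leave alone
- cutter_c (a point): yellow box cutter, 35 x 130 x 18 mm: centre. Leave alone
- jar_c (a point): pill jar, 44 mm across, 70 mm high: centre. Leave alone
- carton1_c (a point): centre of a loose square sample carton, white with a blue band, 56 x 56 x 12 mm, 50 g, lying flat on the table; z up. May be absent. Clearance in the pocket 4 mm each side
- carton2_c (a point): centre of a loose square sample carton, white with a yellow band, 56 x 56 x 12 mm, 50 g, lying flat on the table; z up. May be absent. Clearance in the pocket 4 mm each side
- carton3_c (a point): centre of a loose square sample carton, white with a green band, 56 x 56 x 12 mm, 50 g, lying flat on the table; z up. May be absent. Clearance in the pocket 4 mm each side
- carton4_c (a point): centre of a loose square sample carton, white with a red band, 56 x 56 x 12 mm, 50 g, lying flat on the table; z up. May be absent. Clearance in the pocket 4 mm each side
Mind the look-alikes: they are no part of the job. What is meant by the block is not purple or turquoise, and is the smaller of those in its own colour.

How it is judged:
By the outcome, as a careful person would: the job done as asked, in the order asked, and still so for the second after the job is handed in, with the robot touching nothing.
Of carton1, carton2, carton3, carton4 only 2 to 4 are there at a start; the rules pass over those that are not, and their reading is None.
At some moment in a run one of carton1, carton2, carton3, carton4, pad may be knocked a few centimetres aside while the robot is not near it.
It also fails if it takes over 208 s, if anything falls off the work surface, if the arm or the gripper's body presses on something with over 40 N, if the wrist force passes 120 N, or if a joint passes its speed limit or range.

## Working session

There is one attempt and no reset: what is moved stays moved. The work goes in short steps, Python scripts to look and compute and a tool call to move; the robot and the scene stay as the last step left them, time stands still between calls to the robot, and variables do not carry over. Pictures are saved under pics/ and viewed, at most 14 in all, crops included, and the job is handed in when it is done.

Besides the shell and the picture viewer there is one more tool, called after "Call:" in YAML: its name, and indented under it one key for each argument. arm_command: Moves the arm, as the interface text tells. Its arguments: {"type":"object","properties":{"steps":{"type":"string"},"squeeze":{"type":"number"}},"required":["steps"]}

```bash
mkdir -p pics
python3 - <<'E'
from workcell import r
import cv2,numpy as np
for n in("scene","top"):
    p,d=r.read_camera(n);cv2.imwrite(f"pics/{n}0.png",p[:,:,::-1]);np.savez(f"{n}0.npz",p=p,d=d)
    i=r.camera_info(n);print(n,i['fx'],i['fy'],i['cx'],i['cy'],np.round(i['cam_to_world'],3).tolist())
print(r.read_state())
E
```

```text
scene 620.8758003449999 620.8758003449999 310.7219086502527 247.92422278332393 [[0.462, 0.491, -0.739, 1.406], [0.887, -0.269, 0.376, -0.441], [-0.014, -0.829, -0.559, 0.72], [0.0, 0.0, 0.0, 1.0]]
top 460.13300160741295 460.13300160741295 322.76764891879134 241.20592130165156 [[-0.021, -0.998, 0.06, 0.532], [-1.0, 0.021, -0.006, -0.028], [0.005, -0.06, -0.998, 0.977], [0.0, 0.0, 0.0, 1.0]]
{'clock': 0.1, 'joint_pos': array([1.15769054e+00, 3.78008374e-01, 7.97659501e-02, 1.27441464e+00,
       2.01856029e-06, 1.46053556e+00]), 'qd': array([-0.00169468, -0.00153032,  0.00203186,  0.00052073,  0.0008118 ,
        0.00144935]), 'tau': array([ 8.81819597e-04, -4.64696002e+01,  2.70581585e+01,  1.20209868e-02,
       -1.44806177e-04,  2.09436070e-05]), 'ee_pos': array([0.17123527, 0.54833254, 0.25244629]), 'tcp_rot': array([ 1.50844453e-01,  9.88557072e-01, -8.98433073e-04, -2.41667467e-04]), 'ft_force': array([-0.5879084 ,  0.14246859, -0.28142929]), 'torque': array([-0.00429788,  0.01409994, -0.01326348]), 'grip_force': 0.0, 'width': 0.9972060683135248}
```

View pics/scene0.png

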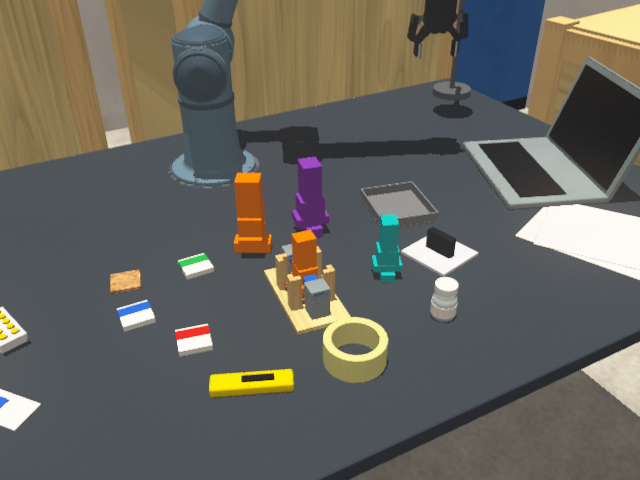

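View pics/top0.png

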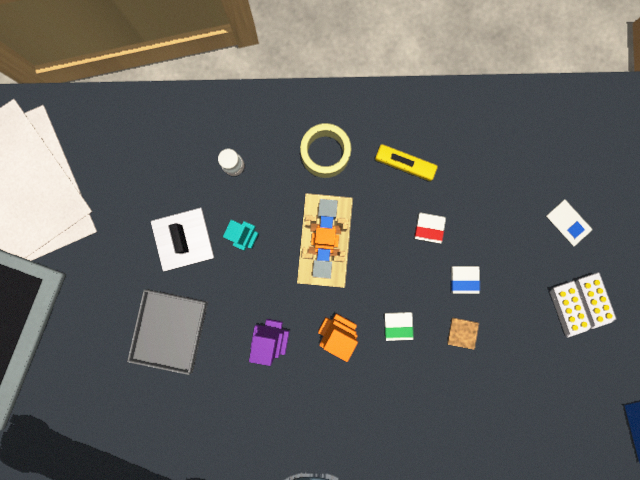

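Scene: the orange candidates are the big free-standing block (scene 250,210 / top 338,337) and the small one in the crate (scene 304,255 / top 325,238). The purple (top 268,343) and turquoise (top 240,235) ones are look-alikes. I choose the one in the crate. Cartons in the top view: red (430,228), blue (465,280), green (398,326), and no yellow. The pad is at (463,334), the lid at (182,239) and the tray at (167,332). The white card at (570,222) is not a carton.

```bash
cat > h.py <<'E'
import numpy as np,cv2
from workcell import r
from scipy.spatial.transform import Rotation as R
def cam(n,save=None):
    p,d=r.read_camera(n)
    if save: cv2.imwrite(f"pics/{save}.png",p[:,:,::-1])
    return p,d
def world(n,d):
    i=r.camera_info(n);v,u=np.mgrid[:480,:640]
    P=np.stack([(u-i['cx'])/i['fx']*d,(v-i['cy'])/i['fy']*d,d],-1)
    T=np.array(i['cam_to_world']);return P@T[:3,:3].T+T[:3,3]
def ray(n,uv,z):
    "pixels -> world xy on the plane at height z"
    i=r.camera_info(n);T=np.array(i['cam_to_world']);uv=np.atleast_2d(uv)
    D=np.c_[(uv-[i['cx'],i['cy']])/[i['fx'],i['fy']],np.ones(len(uv))]@T[:3,:3].T
    return (T[:3,3]+D*((z-T[2,3])/D[:,2])[:,None])[:,:2]
def rect(n,mask,z):
    "largest contour of the mask -> centre, sides mm, angle deg (of first side) on plane z"
    c,_=cv2.findContours(mask.astype(np.uint8),cv2.RETR_EXTERNAL,cv2.CHAIN_APPROX_NONE)
    c=max(c,key=cv2.contourArea)[:,0]
    m=cv2.minAreaRect((ray(n,c,z)*1000).astype(np.float32))
    return np.round(np.array(m[0])/1000,4),np.round(m[1],1),round(m[2],1)
def win(u,v,h):
    m=np.zeros((480,640),bool);m[v-h:v+h,u-h:u+h]=1;return m
E
cat > m.py <<'E'
from h import *
z=np.load('top0.npz');p,d=z['p'],z['d'];W=world('top',d);H=W[...,2]
print('table z',np.median(H[300:320,220:240]),H[300:320,220:240].std())
for n,u,v,h,zt,lo in [('red',430,228,24,.012,.006),('blue',465,280,22,.012,.006),('green',398,326,22,.012,.006),('pad',463,334,24,.008,.004),('lid',182,239,42,.008,.004),('tray',167,332,52,.025,.004),('jar',231,162,20,.07,.06),('tape',326,150,32,.048,.04),('cutter',406,162,36,.018,.009)]:
    m=win(u,v,h)&(H>lo)
    print(n,*rect('top',m,zt),'h',np.round(np.percentile(H[m],[50,90]),4))
hsv=cv2.cvtColor(p,cv2.COLOR_RGB2HSV)
m=win(182,239,42)&(H>.04);print('tab',m.sum(),*rect('top',m,.05))
m=win(325,240,60)&(hsv[...,0]<14)&(hsv[...,1]>170)&(H>.10);print('head',m.sum(),H[m].max(),*rect('top',m,.134))
m=win(325,240,55)&(H>.004)&(H<.03);mm=win(325,240,55)&(H>.004);print('crate base',*rect('top',mm,.010))
m=win(325,240,55)&(H>.072)&(H<.085);ys,xs=np.nonzero(m);q=ray('top',np.c_[xs,ys],.077)
print('posts',m.sum(),cv2.minAreaRect((q*1000).astype(np.float32)))
for s,(u,v) in dict(g1=(327,208),g2=(322,270)).items():
    m=win(u,v,14)&(H>.06)&(H<.073)&(hsv[...,1]<90);print(s,m.sum(),*rect('top',m,.07))
c=cv2.resize(p[180:300,265:385],None,fx=5,fy=5,interpolation=cv2.INTER_CUBIC)
cv2.imwrite('pics/crate0.png',c[:,:,::-1])
E
python3 m.py
```

```text
table z 0.0013704587972329096 0.09707598381226888
red [ 0.6128 -0.2591] [57.7 56.7] 78.5 h [0.0134 0.0158]
blue [ 0.5023 -0.3291] [58.7 54.3] 88.8 h [0.0135 0.0158]
green [ 0.4089 -0.1863] [58.1 55.6] 88.8 h [0.0135 0.0158]
pad [ 0.3919 -0.321 ] [59.9 62.7] 77.4 h [0.0091 0.0117]
lid [0.6001 0.2645] [114.5 116.2] 15.1 h [0.0093 0.0468]
tray [0.4111 0.2883] [139.7 161.6] 75.2 h [0.0062 0.0249]
jar [0.7534 0.1533] [40.1 39.5] 43.8 h [0.0708 0.0729]
tape [ 0.7767 -0.0419] [102.4 103.8] 88.9 h [0.049  0.0514]
cutter [ 0.7519 -0.2117] [129.5  37.4] 67.7 h [0.0193 0.0223]
tab 335 [0.6009 0.2623] [62.5 20.9] 13.8
head 28 0.1387523389164732 [ 0.5762 -0.0386] [7.3 1.8] 88.8
crate base [ 0.5909 -0.038 ] [105.6 196.1] 84.7
posts 486 ((591.6947631835938, -36.9076042175293), (83.92138671875, 153.82748413085938), 83.59945678710938)
g1 290 [ 0.652  -0.0437] [35.9 34.9] 83.6
g2 299 [ 0.5316 -0.0301] [35.8 33.6] 83.1
```

View pics/crate0.png

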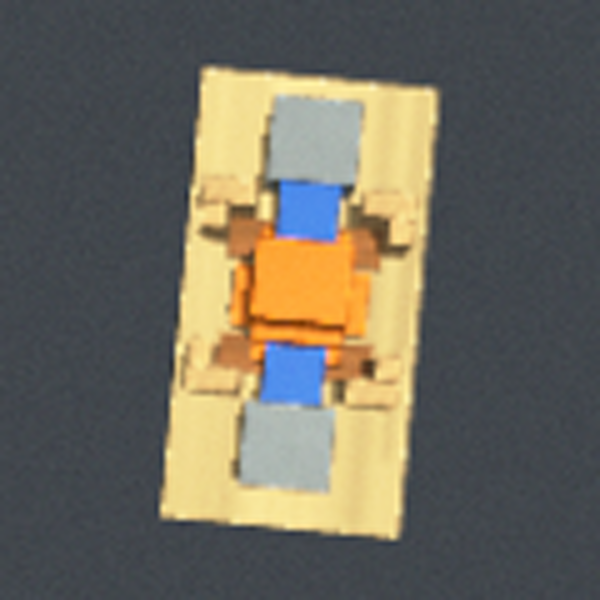

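The close crop confirms it: the small orange block sits in the crate, with blue jaws in front and behind (crop 308,210 and 293,375). The crate centre is about (0.592,-0.037) and its yaw about -6.3°. Next I get the exact head position and look-alike heights, and plan the approach.

```bash
cat >> h.py <<'E'
def pose(psi,tx=0,ty=0):
    "tool down, its y axis at world angle psi deg; then tilted about own x, y"
    a=np.radians(psi);y=np.array([np.cos(a),np.sin(a),0]);z=np.array([0,0,-1.])
    return R.from_matrix(np.c_[np.cross(y,z),y,z])*R.from_rotvec([0,ty,0])*R.from_rotvec([tx,0,0])
def plan(pos,psi,tx=0,ty=0):
    "turn first, then shift: shares to be spread over rows"
    s=r.read_state();A=R.from_quat(s['tcp_rot']);B=pose(psi,tx,ty)
    w=(A.inv()*B).as_rotvec();t=B.inv().apply(np.array(pos)-s['ee_pos'])
    print('clock',round(s['clock'],1),'turn/.5',np.round(w/.5,3),'shift/.05',np.round(t/.05,3),'F',np.round(s['ft_force'],1),'w',round(s['width']*85,1))
E
python3 - <<'E'
from h import *
z=np.load('top0.npz');p,d=z['p'],z['d'];H=world('top',d)[...,2]
hsv=cv2.cvtColor(p,cv2.COLOR_RGB2HSV)
print(hsv[236,325],H[236,325])
o=(hsv[...,0]<22)&(hsv[...,1]>180)
m=win(325,240,25)&o&(H>.115);print('head',m.sum(),*rect('top',m,.134))
for n,u,v in(('big',338,337),('purple',268,343),('turq',240,235)):
    h=H[v-30:v+30,u-30:u+30];m=win(u,v,30)&(H>.03);print(n,np.percentile(h,99.5),*rect('top',m,.06))
plan([.592,-.037,.20],83.7)
E
```

```text
[ 17 199 254] 0.13450578726438733
head 329 [ 0.5914 -0.037 ] [35.9 30.7] 82.5
big 0.16996410477765467 [ 0.3963 -0.0641] [67.3 73.3] 60.3
purple 0.16648712236666707 [0.3821 0.0788] [69.4 73.5] 78.6
turq 0.12876858271112623 [0.6033 0.1323] [61.  39.2] 62.9
clock 0.1 turn/.5 [-0.004 -0.001 -0.386] shift/.05 [ -9.649 -10.713   1.049] F [-0.6  0.1 -0.3] w 84.8
```

Call:
arm_command:
  steps: "0 0 0 0 0 -0.193 1; 0 0 0 0 0 -0.193 1; -.44 -.487 0 0 0 0 1; -.44 -.487 0 0 0 0 1; -.44 -.487 0 0 0 0 1; -.44 -.487 0 0 0 0 1; -.44 -.487 0 0 0 0 1; -.44 -.487 0 0 0 0 1; -.44 -.487 0 0 0 0 1; -.44 -.487 0 0 0 0 1; -.44 -.487 0 0 0 0 1; -.44 -.487 0 0 0 0 1"

```text
clock: 1.1
ee_pos: [0.3638, 0.2811, 0.253]
tcp_rot: [0.055, 0.998, -0.0, -0.0]
ft_force: [0.7, 0.7, 0.4]
width: 1.0
grip_force: 0.0
```

Call:
arm_command:
  steps: "-.44 -.487 0 0 0 0 1; -.44 -.487 0 0 0 0 1; -.44 -.487 0 0 0 0 1; -.44 -.487 0 0 0 0 1; -.44 -.487 0 0 0 0 1; -.44 -.487 0 0 0 0 1; -.44 -.487 0 0 0 0 1; -.44 -.487 0 0 0 0 1; -.44 -.487 0 0 0 0 1; -.44 -.487 0 0 0 0 1;  -.44 -.487 0 0 0 0 1; 0 0 0 0 0 0 1"

```text
clock: 2.1
ee_pos: [0.5773, -0.0148, 0.2521]
tcp_rot: [0.058, 0.998, -0.001, 0.0]
ft_force: [0.3, 0.5, 0.4]
width: 0.999
grip_force: 0.0
```

```bash
python3 -c "
from h import *
plan([.5915,-.037,.119],83.7);print(r.read_state()['joint_pos'])"
```

```text
clock 2.1 turn/.5 [-0.004  0.002 -0.01 ] shift/.05 [-0.33  -0.411  2.662] F [0.3 0.5 0.4] w 84.9
[-0.13435191  0.38202917  0.08481854  1.27247639 -0.00204422 -0.01925232]
```

Call:
arm_command:
  steps: "-.33 -.41 0 0 0 -.01 1; 0 0 .5 0 0 0 1; 0 0 .5 0 0 0 1; 0 0 .5 0 0 0 1; 0 0 .5 0 0 0 1; 0 0 .4 0 0 0 1; 0 0 .26 0 0 0 1; 0 0 0 0 0 0 1; 0 0 0 0 0 0 1"

```text
clock: 2.85
ee_pos: [0.5876, -0.0318, 0.1194]
tcp_rot: [0.052, 0.999, 0.0, -0.001]
ft_force: [0.2, -0.1, 0.5]
width: 1.002
grip_force: 0.0
```

```bash
python3 -c "
from h import *
plan([.5915,-.037,.119],83.7)"
```

```text
clock 2.9 turn/.5 [ 0.001 -0.006  0.011] shift/.05 [-0.088 -0.095  0.009] F [ 0.2 -0.1  0.5] w 85.1
```

Call:
arm_command:
  steps: "-.088 -.095 0 0 0 0 1; 0 0 0 0 0 0 1; 0 0 0 0 0 0 -1; 0 0 0 0 0 0 -1; 0 0 0 0 0 0 -1; 0 0 0 0 0 0 -1; 0 0 0 0 0 0 -1; 0 0 0 0 0 0 -1; 0 0 0 0 0 0 -1"
  squeeze: 60

```text
clock: 3.6
ee_pos: [0.593, -0.0376, 0.1208]
tcp_rot: [0.052, 0.999, -0.0, 0.0]
ft_force: [-0.5, -0.1, 3.6]
width: 0.414
grip_force: 60.1
```

Run:
```python
from h import *
plan([.5915,-.037,.119],83.7)
# rocking: TCP 109 mm above foot underside; tool x points towards crate -x; tilt th towards +x
s=r.read_state();B=pose(83.7);print('tool x',B.apply([1,0,0]))
def P(th,dx=0): # dx,dz of TCP in crate frame, th>0 towards +x
    sg=np.sign(th);a=abs(th);return sg*(13-13*np.cos(a)+109*np.sin(a)),109*np.cos(a)+13*np.sin(a)-109
for a in np.arange(0,.29,.04): print(round(a,2),np.round(P(a),2))
```

```text
clock 3.6 turn/.5 [-0.001  0.002  0.01 ] shift/.05 [0.031 0.009 0.036] F [-0.5 -0.1  3.6] w 35.2
tool x [-0.99396096  0.10973431  0.        ]
0.0 [0. 0.]
0.04 [4.37 0.43]
0.08 [8.75 0.69]
0.12 [13.14  0.77]
0.16 [17.53  0.68]
0.2 [21.91  0.41]
0.24 [26.28 -0.03]
0.28 [30.63 -0.65]
```

Call:
arm_command:
  steps: "-.0872 0 -.0104 0 .08 0 -1; -.0872 0 -.0104 0 .08 0 -1; -.0872 0 -.0104 0 .08 0 -1; -.0872 0 -.0104 0 .08 0 -1; -.0872 0 -.0104 0 .08 0 -1; -.0872 0 -.0104 0 .08 0 -1; -.0872 0 -.0104 0 .08 0 -1; 0 0 0 0 0 0 -1; 0 0 0 0 0 0 -1"

```text
clock: 4.35
ee_pos: [0.6199, -0.0404, 0.1198]
tcp_rot: [0.052, 0.988, 0.007, -0.144]
ft_force: [-8.8, -0.9, 5.1]
width: 0.413
grip_force: 61.6
```

Run:
```python
from h import *
s=r.read_state();print((pose(83.7).inv()*R.from_quat(s['tcp_rot'])).as_rotvec(),s['ft_force'])
p,d=cam('top');cv2.imwrite('pics/rock1.png',cv2.resize(p[180:300,265:385],None,fx=4,fy=4)[:,:,::-1])
```

```text
[ 0.00093301  0.28929966 -0.00490556] [-8.77889609 -0.91794486  5.08479575]
```

Call:
arm_command:
  steps: ".0872 0 .0104 0 -.08 0 -1; .0872 0 .0104 0 -.08 0 -1; .0872 0 .0104 0 -.08 0 -1; .0872 0 .0104 0 -.08 0 -1; .0872 0 .0104 0 -.08 0 -1; .0872 0 .0104 0 -.08 0 -1; .0872 0 .0104 0 -.08 0 -1; 0 0 0 0 0 0 -1; 0 0 0 0 0 0 -1"

```text
clock: 5.15
ee_pos: [0.5918, -0.0371, 0.1215]
tcp_rot: [0.052, 0.999, 0.0, -0.001]
ft_force: [0.4, -0.1, -1.7]
width: 0.414
grip_force: 61.0
```

Call:
arm_command:
  steps: ".0872 0 -.0104 0 -.08 0 -1; .0872 0 -.0104 0 -.08 0 -1; .0872 0 -.0104 0 -.08 0 -1; .0872 0 -.0104 0 -.08 0 -1; .0872 0 -.0104 0 -.08 0 -1; .0872 0 -.0104 0 -.08 0 -1; .0872 0 -.0104 0 -.08 0 -1; 0 0 0 0 0 0 -1; 0 0 0 0 0 0 -1"

```text
clock: 5.9
ee_pos: [0.5659, -0.0346, 0.1235]
tcp_rot: [0.052, 0.988, -0.007, 0.142]
ft_force: [4.8, -0.4, -0.9]
width: 0.413
grip_force: 61.3
```

Call:
arm_command:
  steps: "-.0872 0 .0104 0 .08 0 -1; -.0872 0 .0104 0 .08 0 -1; -.0872 0 .0104 0 .08 0 -1; -.0872 0 .0104 0 .08 0 -1; -.0872 0 .0104 0 .08 0 -1; -.0872 0 .0104 0 .08 0 -1; -.0872 0 .0104 0 .08 0 -1; 0 0 0 0 0 0 -1; 0 0 0 0 0 0 -1"

```text
clock: 6.65
ee_pos: [0.5964, -0.0378, 0.1295]
tcp_rot: [0.052, 0.999, -0.0, 0.003]
ft_force: [-9.1, 1.8, 35.4]
width: 0.413
grip_force: 67.6
```

Run:
```python
from h import *
plan([.592,-.037,.1215],83.7)
p,d=cam('scene');cv2.imwrite('pics/rock2.png',cv2.resize(p[200:350,230:380],None,fx=4,fy=4,interpolation=2)[:,:,::-1])
```

```text
clock 6.7 turn/.5 [-0.     0.013  0.011] shift/.05 [0.09  0.006 0.16 ] F [-9.1  1.8 35.4] w 35.1
```

View pics/rock2.png

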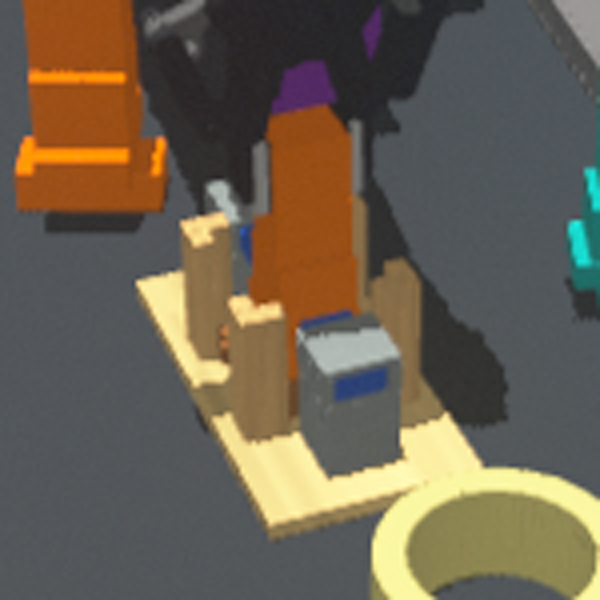

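The upward force of 35 N and z 8 mm too high suggest the foot slid and now stands on the batten edge. I will lift slightly, recentre and lower again, then rock once more with a larger tilt to be sure of the jaws.

Call:
arm_command:
  steps: "0 0 -.1 0 0 0 -1; 0 0 -.1 0 0 0 -1; .045 0 0 0 .013 0 -1; .045 0 0 0 0 0 -1; 0 0 0 0 0 0 -1; 0 0 0 0 0 0 -1"

```text
clock: 7.2
ee_pos: [0.591, -0.0373, 0.1333]
tcp_rot: [0.052, 0.999, 0.0, -0.001]
ft_force: [5.3, -0.5, 1.0]
width: 0.41
grip_force: 62.8
```

```bash
python3 -c "
from h import *
plan([.592,-.037,.1215],83.7)"
```

```text
clock 7.2 turn/.5 [ 0.001 -0.003  0.01 ] shift/.05 [-0.019  0.007  0.235] F [ 5.3 -0.5  1. ] w 34.9
```

Call:
arm_command:
  steps: "-.03 0 0 0 0 0 -1; 0 0 .06 0 0 0 -1; 0 0 .06 0 0 0 -1; 0 0 0 0 0 0 -1; 0 0 0 0 0 0 -1"

```text
clock: 7.62
ee_pos: [0.5894, -0.0371, 0.1257]
tcp_rot: [0.052, 0.999, 0.0, -0.004]
ft_force: [5.1, -1.2, -5.3]
width: 0.419
grip_force: 62.4
```

```bash
python3 -c "
from h import *
plan([.592,-.037,.1215],83.7)"
```

```text
clock 7.6 turn/.5 [ 0.    -0.015  0.01 ] shift/.05 [-0.051  0.007  0.084] F [ 5.1 -1.2 -5.3] w 35.6
```

Call:
arm_command:
  steps: "-.03 0 0 0 0 0 -1; 0 0 .04 0 0 0 -1; 0 0 .04 0 0 0 -1; 0 0 0 0 0 0 -1; 0 0 0 0 0 0 -1; 0 0 0 0 0 0 -1"

```text
clock: 8.12
ee_pos: [0.5903, -0.0371, 0.1223]
tcp_rot: [0.052, 0.999, 0.0, -0.004]
ft_force: [0.6, -0.3, -1.0]
width: 0.41
grip_force: 62.7
```

Run:
```python
from h import *
plan([.592,-.037,.1215],83.7)
p,d=cam('scene');cv2.imwrite('pics/rock3.png',cv2.resize(p[220:330,250:360],None,fx=5,fy=5,interpolation=2)[:,:,::-1])
```

```text
clock 8.1 turn/.5 [ 0.    -0.017  0.01 ] shift/.05 [-0.035  0.005  0.017] F [ 0.6 -0.3 -1. ] w 34.9
```

View pics/rock3.png

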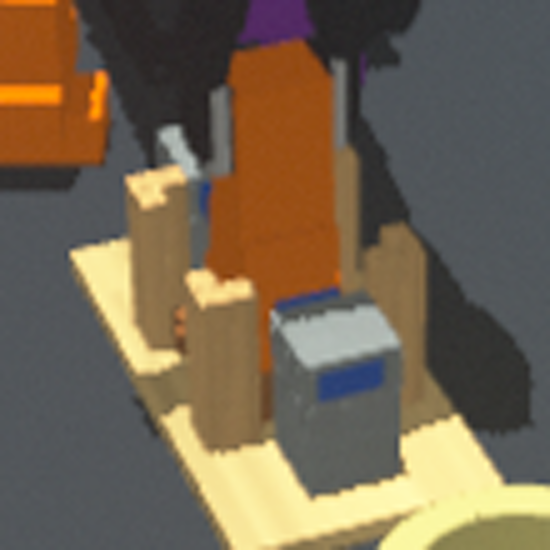

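The block is free again and back in its channel (force near zero, z back to 0.122). Rocking once more, further.

Call:
arm_command:
  steps: ".0872 0 -.0104 0 -.08 0 -1; .0872 0 -.0104 0 -.08 0 -1; .0872 0 -.0104 0 -.08 0 -1; .0872 0 -.0104 0 -.08 0 -1; .0872 0 -.0104 0 -.08 0 -1; .0872 0 -.0104 0 -.08 0 -1; .0872 0 -.0104 0 -.08 0 -1; .0872 0 -.0104 0 -.08 0 -1; 0 0 0 0 0 0 -1; 0 0 0 0 0 0 -1"

```text
clock: 9.0
ee_pos: [0.5603, -0.034, 0.1255]
tcp_rot: [0.052, 0.986, -0.008, 0.161]
ft_force: [7.8, 0.2, -1.6]
width: 0.417
grip_force: 62.1
```

```bash
python3 -c "
from h import *
s=r.read_state();print(s['ft_force'],(pose(83.7).inv()*R.from_quat(s['tcp_rot'])).as_rotvec())
p,d=cam('top');cv2.imwrite('pics/rock4.png',cv2.resize(p[170:310,255:395],None,fx=4,fy=4,interpolation=2)[:,:,::-1])"
```

```text
[ 7.80216729  0.16763266 -1.6410042 ] [-0.00105982 -0.3235202  -0.00543736]
```

View pics/rock4.png

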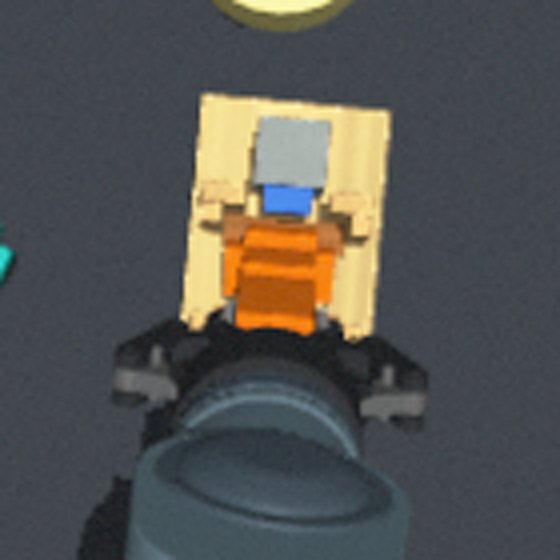

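Call:
arm_command:
  steps: ".04 0 .02 0 0 0 -1; .04 0 .02 0 0 0 -1; 0 0 0 0 0 0 -1; 0 0 0 0 0 0 -1"

```text
clock: 9.38
ee_pos: [0.5602, -0.0341, 0.1247]
tcp_rot: [0.051, 0.985, -0.008, 0.163]
ft_force: [7.9, -0.7, 5.0]
width: 0.409
grip_force: 63.4
```

Call:
arm_command:
  steps: "-.0872 0 .0104 0 .08 0 -1; -.0872 0 .0104 0 .08 0 -1; -.0872 0 .0104 0 .08 0 -1; -.0872 0 .0104 0 .08 0 -1; 0 0 0 0 0 0 -1"

```text
clock: 9.8
ee_pos: [0.5725, -0.0354, 0.1223]
tcp_rot: [0.052, 0.996, -0.004, 0.077]
ft_force: [0.3, -0.2, -1.6]
width: 0.412
grip_force: 62.7
```

Call:
arm_command:
  steps: "-.0872 0 .0104 0 .08 0 -1; -.0872 0 .0104 0 .08 0 -1; -.0872 0 .0104 0 .08 0 -1; -.0872 0 .0104 0 .08 0 -1; 0 0 0 0 0 0 -1; 0 0 0 0 0 0 -1"

```text
clock: 10.3
ee_pos: [0.5877, -0.0369, 0.1205]
tcp_rot: [0.052, 0.999, 0.0, -0.003]
ft_force: [-0.1, 0.6, -1.9]
width: 0.417
grip_force: 63.0
```

Call:
arm_command:
  steps: "-.0872 0 -.0104 0 .08 0 -1; -.0872 0 -.0104 0 .08 0 -1; -.0872 0 -.0104 0 .08 0 -1; -.0872 0 -.0104 0 .08 0 -1; -.0872 0 -.0104 0 .08 0 -1; -.0872 0 -.0104 0 .08 0 -1; -.0872 0 -.0104 0 .08 0 -1; -.0872 0 -.0104 0 .08 0 -1; -.0872 0 -.0104 0 .08 0 -1;-.04 0 .02 0 0 0 -1; 0 0 0 0 0 0 -1; 0 0 0 0 0 0 -1"

```text
clock: 11.3
ee_pos: [0.6257, -0.0409, 0.119]
tcp_rot: [0.051, 0.982, 0.01, -0.184]
ft_force: [-6.6, -0.7, 9.0]
width: 0.415
grip_force: 64.2
```

Call:
arm_command:
  steps: ".0872 0 .0104 0 -.08 0 -1; .0872 0 .0104 0 -.08 0 -1; .0872 0 .0104 0 -.08 0 -1; .0872 0 .0104 0 -.08 0 -1; 0 0 0 0 0 0 -1"

```text
clock: 11.72
ee_pos: [0.6108, -0.0393, 0.1249]
tcp_rot: [0.052, 0.994, 0.005, -0.099]
ft_force: [2.5, 0.9, 9.7]
width: 0.413
grip_force: 64.6
```

Call:
arm_command:
  steps: ".0872 0 .0104 0 -.08 0 -1; .0872 0 .0104 0 -.08 0 -1; .0872 0 .0104 0 -.08 0 -1; .0872 0 .0104 0 -.08 0 -1; .0872 0 0 0 -.08 0 -1; 0 0 0 0 0 0 -1; 0 0 0 0 0 0 -1"

```text
clock: 12.3
ee_pos: [0.5934, -0.0375, 0.1285]
tcp_rot: [0.052, 0.999, -0.0, 0.005]
ft_force: [1.0, 0.6, 24.5]
width: 0.414
grip_force: 67.1
```

```bash
python3 -c "
from h import *
plan([.592,-.037,.25],83.7)"
```

```text
clock 12.3 turn/.5 [-0.001  0.019  0.011] shift/.05 [ 0.029  0.008 -2.431] F [ 1.   0.6 24.5] w 35.2
```

Call:
arm_command:
  steps: "0 0 -.2 0 0 0 -1; .03 0 -.2 0 .015 0 -1; 0 0 -.2 0 0 0 -1; 0 0 0 0 0 0 -1; 0 0 0 0 0 0 -1"

```text
clock: 12.72
ee_pos: [0.59, -0.0372, 0.1538]
tcp_rot: [0.052, 0.999, 0.0, -0.004]
ft_force: [2.6, 0.3, 11.8]
width: 0.416
grip_force: 65.2
```

Call:
arm_command:
  steps: "0 0 -.3 0 0 0 -1; 0 0 -.4 0 0 0 -1; 0 0 -.5 0 0 0 -1; 0 0 -.5 0 0 0 -1; 0 0 -.3 0 0 0 -1; 0 0 0 0 0 0 -1"

```text
clock: 13.22
ee_pos: [0.5901, -0.0371, 0.2541]
tcp_rot: [0.052, 0.999, 0.0, -0.005]
ft_force: [0.6, -0.6, -0.7]
width: 0.413
grip_force: 63.8
```

```bash
python3 -c "
from h import *
plan([.411,.288,.26],83.7);plan([.411,.288,.26],76)
p,d=cam('scene');cv2.imwrite('pics/lift.png',cv2.resize(p[150:350,200:450],None,fx=3,fy=3,interpolation=2)[:,:,::-1])"
```

```text
clock 13.2 turn/.5 [-0.001 -0.019  0.011] shift/.05 [ 4.274  6.07  -0.118] F [ 0.6 -0.6 -0.7] w 35.1
clock 13.2 turn/.5 [-0.002 -0.019  0.279] shift/.05 [ 5.049  5.443 -0.118] F [ 0.6 -0.6 -0.7] w 35.1
```

View pics/lift.png

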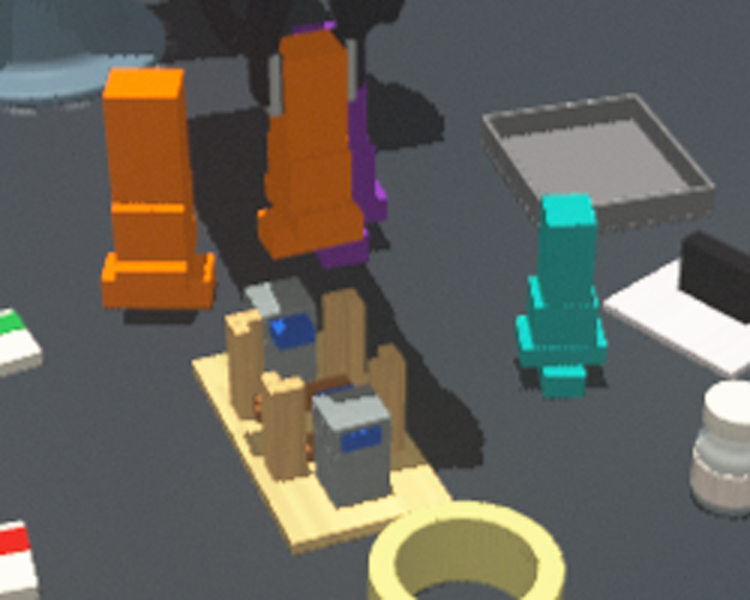

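The block is clear of the crate and both jaws look well back. Carrying it to the tray.

Call:
arm_command:
  steps: "0 0 -.05 0 -.019 .14 -1; 0 0 -.07 0 0 .139 -1; .42 .453 0 0 0 0 -1; .42 .453 0 0 0 0 -1; .42 .453 0 0 0 0 -1; .42 .453 0 0 0 0 -1; .42 .453 0 0 0 0 -1; .42 .453 0 0 0 0 -1; .42 .453 0 0 0 0 -1; .42 .453 0 0 0 0 -1; .42 .453 0 0 0 0 -1; .42 .453 0 0 0 0 -1"

```text
clock: 14.27
ee_pos: [0.4379, 0.2339, 0.2554]
tcp_rot: [0.122, 0.993, -0.001, -0.004]
ft_force: [0.1, 0.5, -1.8]
width: 0.414
grip_force: 63.8
```

Call:
arm_command:
  steps: ".42 .453 0 0 0 0 -1; .42 .453 0 0 0 0 -1; 0 0 .5 0 0 0 -1; 0 0 .5 0 0 0 -1; 0 0 .5 0 0 0 -1; 0 0 .5 0 0 0 -1; 0 0 .3 0 0 0 -1; 0 0 .2 0 0 0 -1; 0 0 0.1 0 0 0 -1; 0 0 0 0 0 0 -1; 0 0 0 0 0 0 -1"

```text
clock: 15.18
ee_pos: [0.4103, 0.2875, 0.1283]
tcp_rot: [0.122, 0.993, -0.0, -0.002]
ft_force: [1.9, -0.5, -1.4]
width: 0.413
grip_force: 63.7
```

```bash
cat > jaws.py <<'E'
from h import *
plan([.411,.288,.1165],76)
p,d=cam('top');np.savez('top1.npz',p=p,d=d);H=world('top',d)[...,2]
hsv=cv2.cvtColor(p,cv2.COLOR_RGB2HSV)
c=np.array([.592,-.037]);a=np.radians(-6.3);ex=np.array([np.cos(a),np.sin(a)])
m=win(325,240,30)&(hsv[...,0]>100)&(hsv[...,0]<128)&(hsv[...,1]>120)
ys,xs=np.nonzero(m);q=(ray('top',np.c_[xs,ys],.063)-c)@ex*1000
for s in(-1,1): k=q[q*s>0]*s;print('jaw',s,'nose mm',np.round(np.percentile(k,[1,5,50]),1) if len(k) else None)
for n,u,v,h,zt,lo in [('red',430,228,26,.012,.006),('blue',465,280,26,.012,.006),('green',398,326,26,.012,.006),('pad',463,334,26,.008,.004),('lid',182,239,42,.008,.004)]:
    m=win(u,v,h)&(H>lo)
    if m.sum()>50: print(n,*rect('top',m,zt))
E
python3 jaws.py
```

```text
clock 15.2 turn/.5 [-0.002 -0.009 -0.   ] shift/.05 [-0.012  0.013  0.237] F [ 1.9 -0.5 -1.4] w 35.1
jaw -1 nose mm [30.3 30.8 36.5]
jaw 1 nose mm [33.6 34.1 39.5]
red [ 0.6129 -0.259 ] [58.  56.7] 78.5
blue [ 0.5012 -0.3291] [58.8 56.3] 88.8
green [ 0.4089 -0.1862] [58.3 55.6] 88.8
pad [ 0.3903 -0.3212] [60.2 58.7] 79.0
lid [0.5992 0.2619] [120.7 118.2] 16.3
```

Run:
```python
from h import *
c=np.array([.592,-.037]);a=np.radians(-6.3);ex=np.array([np.cos(a),np.sin(a)]);ey=np.array([-ex[1],ex[0]])
for f in('top0.npz','top1.npz'):
    z=np.load(f);p,d=z['p'],z['d'];H=world('top',d)[...,2];hsv=cv2.cvtColor(p,cv2.COLOR_RGB2HSV)
    for s in(-1,1):
        # nose / housing edges along the centre strip, at subpixel by sampling the strip
        t=np.arange(18,85,.25);i=r.camera_info('top');T=np.linalg.inv(i['cam_to_world'])
        def prof(zz,ch):
            o=[]
            for k in t:
                v=[]
                for w in(-6,-3,0,3,6):
                    P=T@np.r_[c+(ex*s*k+ey*w)/1000,zz,1]
                    v.append(cv2.getRectSubPix(ch.astype(np.float32),(1,1),(P[0]/P[2]*i['fx']+i['cx'],P[1]/P[2]*i['fy']+i['cy']))[0,0])
                o.append(np.mean(v))
            return np.array(o)
        b=p[...,2].astype(float)-p[...,0]
        pr=prof(.063,b);pg=prof(.07,b)
        on=pr>70
        print(f,s,'nose z63',t[on].min() if on.any() else None,'housing inner z70',t[(pg>70)].max(), 'max',pr.max())
        g=prof(.07,p[...,2].astype(float));k=t>60;print('  outer edge z70 ~',t[k][np.argmin(np.gradient(g[k]))])
```

```text
top0.npz -1 nose z63 21.0 housing inner z70 43.5 max 155.68819
  outer edge z70 ~ 77.5
top0.npz 1 nose z63 23.25 housing inner z70 44.25 max 157.05386
  outer edge z70 ~ 84.75
top1.npz -1 nose z63 30.0 housing inner z70 43.5 max 155.32085
  outer edge z70 ~ 77.5
top1.npz 1 nose z63 33.75 housing inner z70 44.25 max 157.40787
  outer edge z70 ~ 84.75
```

The near jaw is at only about 9 mm, right on the limit. The block is still gripped, so I take it back and rock it further towards the robot.

Call:
arm_command:
  steps: "0 0 -.5 0 0 0 -1; 0 0 -.7 0 0 0 -1; 0 0 -.7 0 0 0 -1; 0 0 -.6 0 0 0 -1; 0 0 0 0 0 0 -1; -.42 -.453 0 0 0 0 -1; -.42 -.453 0 0 0 0 -1; -.42 -.453 0 0 0 0 -1; -.42 -.453 0 0 0 0 -1; -.42 -.453 0 0 0 0 -1; -.42 -.453 0 0 0 0 -1; -.42 -.453 0 0 0 0 -1"

```text
clock: 16.23
ee_pos: [0.5162, 0.0968, 0.2534]
tcp_rot: [0.122, 0.993, 0.0, -0.001]
ft_force: [1.3, -0.4, -2.0]
width: 0.414
grip_force: 63.8
```

Call:
arm_command:
  steps: "-.42 -.453 0 0 0 0 -1; -.42 -.453 0 0 0 0 -1; -.42 -.453 0 0 0 0 -1; -.42 -.453 0 0 0 0 -1; -.42 -.453 0 0 0 0 -1; 0 0 0 0 0 -.14 -1; 0 0 0 0 0 -.139 -1; 0 0 0 0 0 0 -1; 0 0 0 0 0 0 -1"

```text
clock: 16.98
ee_pos: [0.5899, -0.0372, 0.2527]
tcp_rot: [0.053, 0.999, -0.0, -0.002]
ft_force: [-0.3, 0.7, -2.4]
width: 0.412
grip_force: 63.8
```

```bash
python3 -c "
from h import *
plan([.590,-.037,.150],83.7)"
```

```text
clock 17.0 turn/.5 [-0.001 -0.007  0.006] shift/.05 [-1.000e-03  5.000e-03  2.054e+00] F [-0.3  0.7 -2.4] w 35.0
```

Call:
arm_command:
  steps: "0 0 .5 0 0 0 -1; 0 0 .5 0 0 0 -1; 0 0 .4 0 0 0 -1; 0 0 .4 0 0 0 -1; 0 0 .25 0 0 0 -1; 0 0 .2 0 0 0 -1; 0 0 .15 0 0 0 -1; 0 0 .12 0 0 0 -1; 0 0 0 0 0 0 -1; 0 0 0 0 0 0 -1"

```text
clock: 17.82
ee_pos: [0.604, -0.0381, 0.1389]
tcp_rot: [0.053, 0.998, -0.001, 0.015]
ft_force: [11.3, 1.7, 32.2]
width: 0.417
grip_force: 71.2
```

```bash
python3 -c "
from h import *
plan([.590,-.037,.1215],83.7)"
```

```text
clock 17.8 turn/.5 [-0.     0.061  0.009] shift/.05 [ 0.28  -0.008  0.347] F [11.3  1.7 32.2] w 35.5
```

Call:
arm_command:
  steps: "0 0 -.4 0 0 0 -1; 0 0 -.5 0 0 0 -1; 0 0 -.5 0 0 0 -1; 0 0 -.4 0 0 0 -1; 0 0 -.4 0 0 0 -1; 0 0 0 0 0 0 -1; 0 0 0 0 0 0 -1; 0 0 0 0 0 0 -1"

```text
clock: 18.48
ee_pos: [0.5892, -0.0367, 0.2353]
tcp_rot: [0.052, 0.999, 0.0, -0.003]
ft_force: [-0.7, 0.1, -1.6]
width: 0.409
grip_force: 67.5
```

Run:
```python
from h import *
plan([.592,-.037,.23],83.7)
p,d=cam('scene');cv2.imwrite('pics/l5.png',cv2.resize(p[160:330,230:380],None,fx=3.5,fy=3.5,interpolation=2)[:,:,::-1])
```

```text
clock 18.5 turn/.5 [-0.    -0.011  0.01 ] shift/.05 [-0.057  0.     0.106] F [-0.7  0.1 -1.6] w 34.8
```

View pics/l5.png

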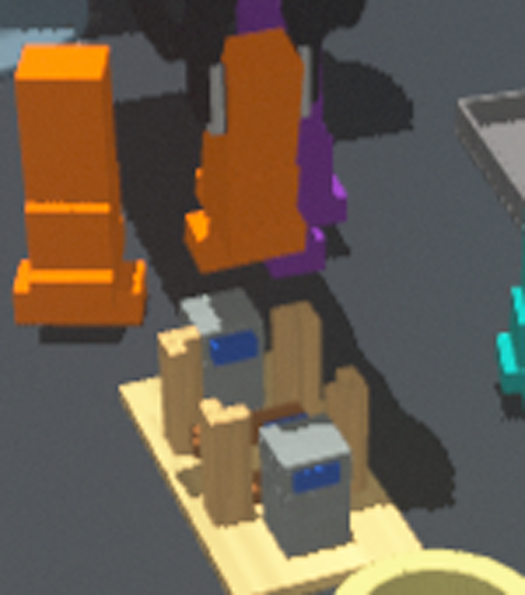

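```bash
cat > tilt.py <<'E'
from h import *
p,d=cam('scene');W=world('scene',d);hsv=cv2.cvtColor(p,cv2.COLOR_RGB2HSV)
m=(hsv[...,0]<22)&(hsv[...,1]>170)&(d>0)&(W[...,0]>.5)&(W[...,2]>.1)&(np.hypot(W[...,0]-.592,W[...,1]+.037)<.08)
q=W[m];a=np.radians(-6.3);ex=np.array([np.cos(a),np.sin(a)]);ey=np.array([-ex[1],ex[0]])
X=(q[:,:2]-[.592,-.037])@ex*1000;Y=(q[:,:2]-[.592,-.037])@ey*1000;Z=q[:,2]*1000
k=abs(Y)<9
for z0 in range(int(Z.min()),int(Z.max()),8):
    s=k&(Z>=z0)&(Z<z0+8)
    if s.sum()>4: print(z0+4,'x face',np.round(np.median(X[s]),1),s.sum(),'y range',np.round(np.percentile(Y[(Z>=z0)&(Z<z0+8)],[2,98]),1))
print(r.read_state()['ee_pos'])
E
python3 tilt.py
```

```text
134 x face -10.7 13 y range [-30.4  24.7]
150 x face 7.8 33 y range [-30.6  23.8]
158 x face 7.8 57 y range [-21.9  14.8]
166 x face 4.3 35 y range [-20.7  13.8]
174 x face 5.7 33 y range [-21.   14.7]
182 x face 7.9 32 y range [-20.8  14. ]
190 x face 7.6 54 y range [-20.9  13.8]
198 x face 5.9 37 y range [-21.3  13.6]
206 x face 7.4 37 y range [-21.1  14.8]
214 x face 9.0 39 y range [-20.6  14.7]
222 x face 10.3 34 y range [-20.   14.9]
230 x face 12.0 41 y range [-19.8  14.4]
238 x face 13.7 40 y range [-19.9  13.9]
246 x face 15.4 42 y range [-20.4  14.2]
254 x face 3.6 117 y range [-18.6  14.3]
[ 0.58860137 -0.03674812  0.23451467]
```

The block has swung about 0.21 rad in the grip (bottom towards the robot). I tilt the tool to bring it upright and grip harder.

Call:
arm_command:
  steps: "0 0 0 0 -.1 0 -1; 0 0 0 0 -.1 0 -1; 0 0 0 0 -.1 0 -1; 0 0 0 0 -.1 0 -1; 0 0 0 0 0 0 -1; 0 0 0 0 0 0 -1"
  squeeze: 110

```text
clock: 19.08
ee_pos: [0.5878, -0.0367, 0.235]
tcp_rot: [0.052, 0.994, -0.005, 0.095]
ft_force: [-0.2, 0.9, -1.4]
width: 0.41
grip_force: 109.7
```

```bash
python3 tilt.py; python3 -c "
from h import *
plan([.592,-.037,.235],83.7,0,-.21);plan([.592,-.037,.150],83.7,0,-.21)"
```

```text
134 x face 9.4 29 y range [-30.5  24.5]
142 x face 9.9 10 y range [-30.8  24.1]
150 x face 23.5 19 y range [-30.3  23. ]
158 x face 23.7 44 y range [-21.1  15. ]
166 x face 18.3 63 y range [-20.8  14.8]
174 x face 16.8 40 y range [-20.8  13.8]
182 x face 16.7 38 y range [-20.9  13.9]
190 x face 16.9 39 y range [-20.9  15.1]
198 x face 12.9 57 y range [-20.7  14.3]
206 x face 12.4 43 y range [-20.8  14.2]
214 x face 12.3 44 y range [-20.3  14.8]
222 x face 12.8 43 y range [-19.7  14.7]
230 x face 12.4 42 y range [-20.3  14.7]
238 x face 12.6 44 y range [-19.6  14.9]
246 x face 12.2 44 y range [-20.6  15. ]
254 x face 4.8 117 y range [-19.6  14.1]
[ 0.58883651 -0.036945    0.23555632]
clock 19.1 turn/.5 [ 0.002 -0.035  0.01 ] shift/.05 [-0.059  0.006  0.024] F [ 0.6 -0.8 -1.3] w 34.7
clock 19.1 turn/.5 [ 0.002 -0.035  0.01 ] shift/.05 [0.295 0.006 1.687] F [ 0.6 -0.8 -1.3] w 34.7
```

Call:
arm_command:
  steps: "-.06 0 .013 0 0 0 -1; 0 0 0 0 0 0 -1; .104 0 .489 0 0 0 -1; .104 0 .489 0 0 0 -1; .083 0 .391 0 0 0 -1; .042 0 .196 0 0 0 -1; .042 0 .196 0 0 0 -1; 0 0 0 0 0 0 -1; 0 0 0 0 0 0 -1"

```text
clock: 19.88
ee_pos: [0.5919, -0.0374, 0.1466]
tcp_rot: [0.052, 0.994, -0.005, 0.097]
ft_force: [0.7, -0.3, -1.1]
width: 0.406
grip_force: 109.7
```

```bash
python3 -c "
from h import *
plan([.592,-.037,.117],83.7,0,-.19)"
```

```text
clock 19.9 turn/.5 [0.001 0.011 0.01 ] shift/.05 [0.11  0.008 0.581] F [ 0.7 -0.3 -1.1] w 34.5
```

Free so far. Lowering the rest gently.

Call:
arm_command:
  steps: ".03 0 .14 0 0 0 -1; .03 0 .14 0 0 0 -1; .02 0 .1 0 0 0 -1; 0 0 0 0 0 0 -1; 0 0 0 0 0 0 -1"

```text
clock: 20.3
ee_pos: [0.5907, -0.0372, 0.1265]
tcp_rot: [0.052, 0.994, -0.005, 0.097]
ft_force: [0.5, -0.2, -1.5]
width: 0.407
grip_force: 109.7
```

Call:
arm_command:
  steps: ".015 0 .07 0 0 0 -1; .015 0 .07 0 0 0 -1; 0 0 0 0 0 0 -1; 0 0 0 0 0 0 -1"

```text
clock: 20.63
ee_pos: [0.5908, -0.0372, 0.1195]
tcp_rot: [0.052, 0.994, -0.005, 0.097]
ft_force: [-0.0, 0.2, -1.6]
width: 0.407
grip_force: 109.7
```

Call:
arm_command:
  steps: ".01 0 .05 0 0 0 -1; .01 0 .04 0 0 0 -1; 0 0 0 0 0 0 -1; 0 0 0 0 0 0 -1"

```text
clock: 20.97
ee_pos: [0.5916, -0.0374, 0.1157]
tcp_rot: [0.052, 0.994, -0.005, 0.098]
ft_force: [0.4, -0.8, 1.4]
width: 0.41
grip_force: 110.0
```

Seated in the channel. I release it, bring the tool vertical and regrip cleanly.

Call:
arm_command:
  steps: "0 0 0 0 0 0 0; 0 0 0 0 0 0 .6; 0 0 0 0 0 0 .6; 0 0 0 0 0 0 .6; 0 0 0 0 .13 0 .6; 0 0 0 0 .13 0 .6; 0 0 0 0 .13 0 .6; 0 0 -.06 0 0 0 .6; 0 0 0 0 0 0 .6; 0 0 0 0 0 0 .6"

```text
clock: 21.8
ee_pos: [0.5912, -0.0373, 0.1182]
tcp_rot: [0.052, 0.999, -0.0, 0.001]
ft_force: [0.1, -0.3, 0.9]
width: 0.797
grip_force: 0.0
```

```bash
python3 tilt.py;python3 -c "
from h import *
plan([.592,-.037,.119],83.7)"
```

```text
104 x face 16.0 41 y range [-20.8  13.9]
112 x face 15.4 34 y range [-21.2  14.3]
120 x face 15.9 35 y range [-20.8  14.4]
128 x face 16.1 39 y range [-21.5  13.8]
136 x face 4.1 107 y range [-20.7  13.5]
[ 0.590649   -0.03718664  0.11818349]
clock 21.9 turn/.5 [-0.001  0.003  0.01 ] shift/.05 [-0.026  0.007 -0.016] F [-0.5  0.2  0.4] w 67.7
```

Call:
arm_command:
  steps: "-.026 0 0 0 0 0 .6; 0 0 0 0 0 0 -1; 0 0 0 0 0 0 -1; 0 0 0 0 0 0 -1; 0 0 0 0 0 0 -1; 0 0 0 0 0 0 -1; 0 0 0 0 0 0 -1"
  squeeze: 110

```text
clock: 22.43
ee_pos: [0.5925, -0.0374, 0.1186]
tcp_rot: [0.052, 0.999, -0.0, 0.001]
ft_force: [-0.3, -0.5, 3.3]
width: 0.402
grip_force: 109.7
```

Call:
arm_command:
  steps: ".0872 0 -.005 0 -.08 0 -1; .0872 0 -.005 0 -.08 0 -1; .0872 0 -.005 0 -.08 0 -1; .0872 0 -.005 0 -.08 0 -1; .0872 0 -.005 0 -.08 0 -1; .0872 0 -.005 0 -.08 0 -1; .0872 0 -.005 0 -.08 0 -1; .0872 0 -.005 0 -.08 0 -1; .0872 0 -.005 0 -.08 0 -1; 0.05 0 0 0 0 0 -1; 0.04 0 0 0 0 0 -1; 0 0 0 0 0 0 -1"

```text
clock: 23.43
ee_pos: [0.5543, -0.0335, 0.1159]
tcp_rot: [0.051, 0.981, -0.01, 0.184]
ft_force: [9.2, -0.5, -1.3]
width: 0.408
grip_force: 109.9
```

```bash
cat >> tilt.py <<'E'
A=(pose(83.7).inv()*R.from_quat(r.read_state()['tcp_rot'])).as_rotvec();print('tool tilt',A)
E
python3 tilt.py
```

```text
104 x face -14.9 41 y range [-20.7  14.4]
112 x face -17.4 49 y range [-20.4  13.2]
120 x face -21.8 44 y range [-20.3  13.8]
128 x face -25.3 48 y range [-20.4  13.5]
136 x face -29.0 60 y range [-19.5  13.9]
[ 0.55436727 -0.03353413  0.11588566]
tool tilt [-0.00087734 -0.37080443 -0.00537421]
```

Tilted about 0.37–0.4 rad with the head 38 mm over, so the near jaw must be well back. Returning upright and pulling out.

Call:
arm_command:
  steps: "-.0872 0 .0104 0 .08 0 -1; -.0872 0 .0104 0 .08 0 -1; -.0872 0 .0104 0 .08 0 -1; -.0872 0 .0104 0 .08 0 -1; -.0872 0 .005 0 .08 0 -1; -.0872 0 .005 0 .08 0 -1; -.0872 0 0 0 .08 0 -1; -.0872 0 0 0 .08 0 -1; -.0872 0 0 0 .08 0 -1; 0 0 0 0 0 0 -1; 0 0 0 0 0 0 -1"

```text
clock: 24.4
ee_pos: [0.5903, -0.0374, 0.1187]
tcp_rot: [0.052, 0.999, -0.0, 0.002]
ft_force: [1.7, -1.1, 3.9]
width: 0.407
grip_force: 111.4
```

```bash
python3 tilt.py
```

```text
104 x face 14.0 29 y range [-20.7  14.6]
112 x face 14.1 36 y range [-21.1  14.4]
120 x face 14.4 38 y range [-19.9  13.3]
128 x face 13.8 36 y range [-20.   13.5]
136 x face 3.7 112 y range [-18.8  13.6]
[ 0.59016707 -0.03739779  0.11866405]
tool tilt [ 0.00057354 -0.00380973 -0.00506827]
```

Upright and seated. Lifting out, then carrying to the tray as before.

Call:
arm_command:
  steps: "0 0 -.2 0 0 0 -1; 0 0 -.3 0 0 0 -1; 0 0 -.4 0 0 0 -1; 0 0 -.5 0 0 0 -1; 0 0 -.5 0 0 0 -1; 0 0 -.5 0 0 0 -1; 0 0 -.4 0 0 0 -1; 0 0 0 0 0 .14 -1; 0 0 0 0 0 .139 -1; 0 0 0 0 0 0 -1"

```text
clock: 25.28
ee_pos: [0.5871, -0.0367, 0.258]
tcp_rot: [0.122, 0.992, -0.0, -0.001]
ft_force: [-0.2, -0.2, -1.8]
width: 0.407
grip_force: 110.3
```

Call:
arm_command:
  steps: ".42 .453 0 0 0 0 -1; .42 .453 0 0 0 0 -1; .42 .453 0 0 0 0 -1; .42 .453 0 0 0 0 -1; .42 .453 0 0 0 0 -1; .42 .453 0 0 0 0 -1; .42 .453 0 0 0 0 -1; .42 .453 0 0 0 0 -1; .42 .453 0 0 0 0 -1; .42 .453 0 0 0 0 -1; .42 .453 0 0 0 0 -1; .42 .453 0 0 0 0 -1"

```text
clock: 26.28
ee_pos: [0.4072, 0.2884, 0.2571]
tcp_rot: [0.121, 0.993, -0.001, -0.001]
ft_force: [1.1, 1.3, -2.2]
width: 0.408
grip_force: 110.4
```

```bash
python3 jaws.py
```

```text
clock 26.3 turn/.5 [-0.004 -0.003  0.004] shift/.05 [-0.076  0.011  2.812] F [ 1.1  1.3 -2.2] w 34.7
jaw -1 nose mm [38.6 38.8 40.6]
jaw 1 nose mm [33.6 34.1 39.4]
red [ 0.6134 -0.2592] [57.7 57.8] 78.5
blue [ 0.5023 -0.3292] [58.7 54.3] 88.8
green [ 0.4089 -0.1863] [58.1 55.6] 88.8
pad [ 0.3905 -0.3198] [61.4 63. ] 80.2
lid [0.5976 0.2636] [115.6 114.6] 13.4
```

Both jaws are now well back: near about 17 mm, far about 12 mm. Lowering the block into the tray.

Call:
arm_command:
  steps: "-.07 0 .5 0 0 0 -1; 0 0 .5 0 0 0 -1; 0 0 .5 0 0 0 -1; 0 0 .5 0 0 0 -1; 0 0 .4 0 0 0 -1; 0 0 .25 0 0 0 -1; 0 0 .12 0 0 0 -1; 0 0 .06 0 0 0 -1; 0 0 .04 0 0 0 -1; 0 0 0 0 0 0 -1; 0 0 0 0 0 0 -1"

```text
clock: 27.25
ee_pos: [0.4134, 0.2872, 0.115]
tcp_rot: [0.122, 0.993, 0.0, 0.001]
ft_force: [0.3, 0.0, -2.7]
width: 0.413
grip_force: 110.8
```

Call:
arm_command:
  steps: "0 0 .03 0 0 0 -1; 0 0 .03 0 0 0 -1; 0 0 0 0 0 0 -1; 0 0 0 0 0 0 -1"

```text
clock: 27.58
ee_pos: [0.4137, 0.2873, 0.1126]
tcp_rot: [0.122, 0.993, 0.001, 0.001]
ft_force: [-1.1, 0.3, 6.2]
width: 0.408
grip_force: 111.5
```

Call:
arm_command:
  steps: "0 0 0 0 0 0 0; 0 0 0 0 0 0 .6; 0 0 0 0 0 0 .6; 0 0 0 0 0 0 .6; 0 0 -.5 0 0 0 .6; 0 0 -.6 0 0 0 .6; 0 0 -.6 0 0 0 .6; 0 0 -.6 0 0 0 .6; 0 0 -.5 0 0 -.15 .6; 0 0 0 0 0 -.15 .6; 0 0 0 0 0 -.147 .6; 0 0 0 0 0 0 .6"
  squeeze: 30

```text
clock: 28.58
ee_pos: [0.413, 0.2871, 0.2518]
tcp_rot: [0.01, 1.0, 0.0, 0.001]
ft_force: [0.6, -0.0, -1.3]
width: 0.799
grip_force: 0.0
```

```bash
python3 -c "
from h import *
plan([.409,-.186,.25],88.8)
p,d=cam('scene');cv2.imwrite('pics/tray.png',p[120:300,320:480][:,:,::-1]);W=world('scene',d);hsv=cv2.cvtColor(p,cv2.COLOR_RGB2HSV)
m=(hsv[...,0]<22)&(hsv[...,1]>170)&(W[...,1]>.2);print(m.sum(),W[m].min(0),W[m].max(0))"
```

```text
clock 28.6 turn/.5 [0.001 0.003 0.003] shift/.05 [-0.117 -9.462  0.035] F [ 0.6 -0.  -1.3] w 67.9
1155 [0.38808195 0.25320271 0.00512593] [0.44822708 0.3084702  0.13356246]
```

The block stands upright in the tray. Next: the green carton.

Call:
arm_command:
  steps: "0 -.6 0 0 0 0 .75; 0 -.6 0 0 0 0 .75; 0 -.6 0 0 0 0 .75; 0 -.6 0 0 0 0 .75; 0 -.6 0 0 0 0 .75; 0 -.6 0 0 0 0 .75; 0 -.6 0 0 0 0 .75; 0 -.6 0 0 0 0 .75; 0 -.6 0 0 0 0 .75; 0 -.6 0 0 0 0 .75; 0 -.6 0 0 0 0 .75; 0 -.6 0 0 0 0 .75"

```text
clock: 29.63
ee_pos: [0.4045, -0.0743, 0.2508]
tcp_rot: [0.011, 1.0, 0.0, -0.0]
ft_force: [0.8, -0.6, 0.0]
width: 0.869
grip_force: 0.0
```

Call:
arm_command:
  steps: "-.117 -.6 0 0 0 0 .75; 0 -.6 0 0 0 0 .75; 0 -.6 0 0 0 0 .75; 0 -.46 0 0 0 0 .75; 0 0 0 0 0 0 .75; 0 0 .6 0 0 0 .75; 0 0 .6 0 0 0 .75; 0 0 .6 0 0 0 .75; 0 0 .6 0 0 0 .75; 0 0 .6 0 0 0 .75; 0 0 0 0 0 0 .75; 0 0 0 0 0 0 .75"

```text
clock: 30.63
ee_pos: [0.4069, -0.1845, 0.1001]
tcp_rot: [0.011, 1.0, 0.001, -0.002]
ft_force: [-0.4, 0.8, 0.1]
width: 0.88
grip_force: 0.0
```

```bash
cat > obj.py <<'E'
from h import *
import sys
def seen(p,d,name):
    H=world('top',d)[...,2];hsv=cv2.cvtColor(p,cv2.COLOR_RGB2HSV);h,s,v=cv2.split(hsv)
    rng=dict(red=((h<6)|(h>174))&(s>150),blue=(h>103)&(h<122)&(s>150),green=(h>50)&(h<80)&(s>150),pad=(h>6)&(h<20)&(s>80)&(s<225)&(H<.02))[name]
    W=world('top',d);rng&=(H<.03)&(W[...,0]>.33)&(W[...,0]<.75)&(W[...,1]<-.1)&(W[...,1]>-.5)
    n,l,st,ce=cv2.connectedComponentsWithStats(rng.astype(np.uint8))
    k=1+np.argmax(st[1:,4]);u,v0=ce[k].astype(int);hi=.004 if name=='pad' else .006
    m=win(u,v0,26)&(H>hi)&(H<.03);n2,l2,st2,c2=cv2.connectedComponentsWithStats(m.astype(np.uint8))
    j=np.bincount(l2[win(u,v0,8)&m]).argmax()
    return (u,v0),rect('top',l2==j,.008 if name=='pad' else .012)
if __name__=='__main__':
    p,d=cam('top')
    for n in sys.argv[1:]:
        try: print(n,seen(p,d,n))
        except Exception as e: print(n,e)
E
python3 obj.py red blue green pad; python3 -c "
from h import *
plan([.409,-.186,.0235],88.8)
p,d=cam('scene');cv2.imwrite('pics/g1.png',cv2.resize(p[200:330,100:280],None,fx=4,fy=4)[:,:,::-1])"
```

```text
red ((np.int64(428), np.int64(232)), (array([ 0.613 , -0.2589]), array([58.1, 56.6]), 78.8))
blue ((np.int64(465), np.int64(284)), (array([ 0.5023, -0.3291]), array([58.8, 54.3]), 88.8))
green ((np.int64(388), np.int64(328)), (array([ 0.4202, -0.1856]), array([56.4, 33. ]), 88.8))
pad ((np.int64(465), np.int64(323)), (array([ 0.411 , -0.3252]), array([58.9, 18.2]), 75.9))
clock 30.7 turn/.5 [ 0.001 -0.001 -0.   ] shift/.05 [-0.009 -0.008  1.565] F [-0.2 -0.6  0.4] w 74.4
```

View pics/g1.png

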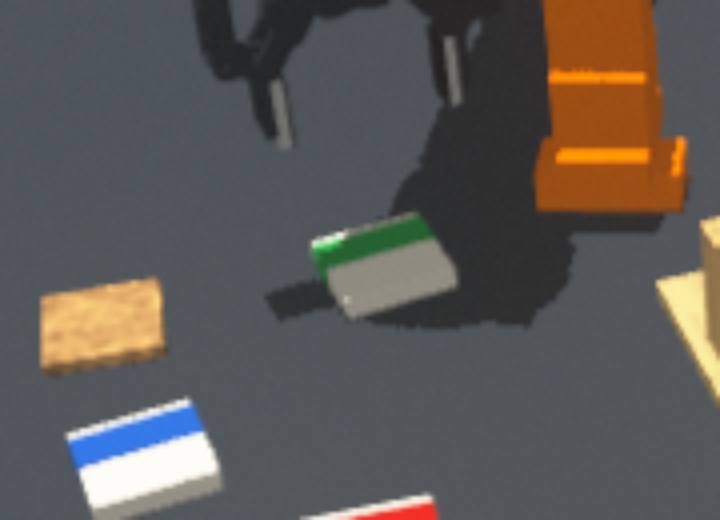

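Fingers straddle the green carton (crop 385,265) and the big orange block is clear. Descending and gripping.

Call:
arm_command:
  steps: "0 0 .5 0 0 0 .75; 0 0 .5 0 0 0 .75; 0 0 .3 0 0 0 .75; 0 0 .18 0 0 0 .75; 0 0 .06 0 0 0 .75; 0 0 0 0 0 0 .75; 0 0 0 0 0 0 .2; 0 0 0 0 0 0 -.2; 0 0 0 0 0 0 -.2; 0 0 0 0 0 0 -.2; 0 0 0 0 0 0 -.2; 0 0 0 0 0 0 -.2"
  squeeze: 30

```text
clock: 31.73
ee_pos: [0.4101, -0.187, 0.0259]
tcp_rot: [0.01, 1.0, -0.001, 0.002]
ft_force: [-1.2, 1.6, 6.3]
width: 0.643
grip_force: 31.1
```

Call:
arm_command:
  steps: "0 0 -.2 0 0 0 -.2; 0 0 -.5 0 0 0 -.2; 0 0 -.5 0 0 0 -.2; 0 0 -.5 0 0 0 -.2; 0 0 -.5 0 0 0 -.2; 0 0 -.5 0 0 0 -.2; 0 0 0 0 0 0 -.2; 0 0 0 0 0 0 -.2"

```text
clock: 32.4
ee_pos: [0.4103, -0.187, 0.1613]
tcp_rot: [0.01, 1.0, -0.001, 0.002]
ft_force: [0.8, 0.9, 0.0]
width: 0.641
grip_force: 32.2
```

```bash
cat > held.py <<'E'
from h import *
import sys
# held flat thing in the scene view: world points near the tool, below the tips
plan([.592,-.037,.17],83.7)
s=r.read_state();p,d=cam('scene');W=world('scene',d)
q=W[(np.hypot(W[...,0]-s['ee_pos'][0],W[...,1]-s['ee_pos'][1])<.055)&(W[...,2]<s['ee_pos'][2]+.01)&(W[...,2]>s['ee_pos'][2]-.045)]
print('z from tcp mm',np.round((np.percentile(q[:,2],[1,10,50,90])-s['ee_pos'][2])*1000,1),len(q))
v,u=int(sys.argv[1]),int(sys.argv[2])
cv2.imwrite(f'pics/{sys.argv[3]}.png',cv2.resize(p[v-50:v+50,u-60:u+60],None,fx=5,fy=5,interpolation=2)[:,:,::-1])
E
python3 held.py 230 190 held1
```

```text
clock 32.4 turn/.5 [-0.005  0.01   0.178] shift/.05 [-3.284  3.381 -0.173] F [0.8 0.9 0. ] w 54.5
z from tcp mm [-22.9 -18.1 -11.4   1.6] 788
```

View pics/held1.png

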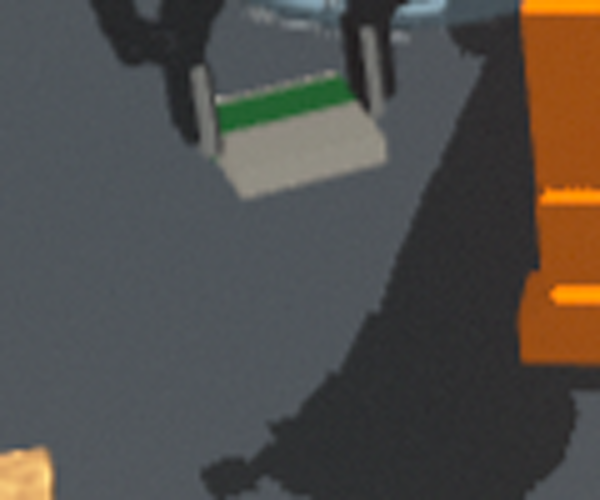

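```bash
cat > front.py <<'E'
from h import *
s=r.read_state();p,d=cam('scene');W=world('scene',d)
B=R.from_quat(s['tcp_rot']);q=B.inv().apply(W.reshape(-1,3)-s['ee_pos'])*1000
q=q[(abs(q[:,0])<45)&(abs(q[:,1])<40)&(q[:,2]>6)&(q[:,2]<32)]
t=q[(q[:,2]<20)&(abs(q[:,1])<18)]
print('tool-x ext',np.round(np.percentile(t[:,0],[1,3,50,97,99]),1),'z med top',np.round(np.median(t[:,2]),1),'front',np.round(np.percentile(q[abs(q[:,1])<18][:,2],[99]),1),len(t))
for y0 in(-16,-8,0,8,16): k=q[abs(q[:,1]-y0)<4];print(y0,np.round(np.percentile(k[:,0],[2,98]),1))
E
python3 front.py
```

```text
tool-x ext [-30.7 -30.   -7.6  25.9  29. ] z med top 11.7 front [23.1] 363
-16 [-30.7  25.9]
-8 [-30.   23.7]
0 [-30.5  26. ]
8 [-30.4  26.5]
16 [-29.5  28. ]
```

Call:
arm_command:
  steps: "-.3 0 -.17 0 .01 .178 -.2; -.6 0 0 0 0 0 -.2; -.6 0 0 0 0 0 -.2; -.3 0 0 0 0 0 -.2; -.246 .563 0 0 0 0 -.2; -.246 .563 0 0 0 0 -.2; -.246 .563 0 0 0 0 -.2; -.246 .563 0 0 0 0 -.2; -.246 .563 0 0 0 0 -.2; -.246 .563 0 0 0 0 -.2; 0 0 0 0 0 0 -.2; 0 0 0 0 0 0 -.2"

```text
clock: 33.5
ee_pos: [0.5896, -0.0334, 0.1651]
tcp_rot: [0.053, 0.999, -0.0, -0.004]
ft_force: [0.0, -0.7, -1.0]
width: 0.642
grip_force: 32.3
```

```bash
python3 front.py; python3 -c "
from h import *
plan([.5905,-.037,.105],83.7);plan([.5905,-.037,.046],83.7)"
```

```text
tool-x ext [-29.8 -28.9  -6.9  25.3  28.1] z med top 11.8 front [22.8] 430
-16 [-30.2  25.5]
-8 [-29.7  26.2]
0 [-28.9  25.1]
8 [-29.5  26.9]
16 [-29.6  24.5]
clock 33.5 turn/.5 [-0.002 -0.015  0.003] shift/.05 [-0.033 -0.048  1.207] F [ 0.7 -0.3 -0.3] w 54.4
clock 33.5 turn/.5 [-0.002 -0.015  0.003] shift/.05 [-0.033 -0.048  2.387] F [ 0.7 -0.3 -0.3] w 54.4
```

Call:
arm_command:
  steps: "-.033 -.048 0 0 -.015 0 -.2; 0 0 .5 0 0 0 -.2; 0 0 .5 0 0 0 -.2; 0 0 .2 0 0 0 -.2; 0 0 .2 0 0 0 -.2; 0 0 .2 0 0 0 -.2; 0 0 .2 0 0 0 -.2; 0 0 .2 0 0 0 -.2; 0 0 .2 0 0 0 -.2; 0 0 0 0 0 0 -.2; 0 0 0 0 0 0 -.2"

```text
clock: 34.47
ee_pos: [0.5913, -0.0374, 0.0565]
tcp_rot: [0.055, 0.998, -0.0, 0.001]
ft_force: [-0.3, -0.3, 0.1]
width: 0.641
grip_force: 32.3
```

Call:
arm_command:
  steps: "0 0 .08 0 0 0 -.2; 0 0 .06 0 0 0 -.2; 0 0 0 0 0 0 -.2; 0 0 0 0 0 0 -.2"

```text
clock: 34.8
ee_pos: [0.5919, -0.0375, 0.0502]
tcp_rot: [0.055, 0.998, -0.0, 0.002]
ft_force: [-0.5, 0.1, -0.1]
width: 0.643
grip_force: 32.3
```

Call:
arm_command:
  steps: "0 0 .05 0 0 0 -.2; 0 0 .04 0 0 0 -.2; 0 0 0 0 0 0 -.2; 0 0 0 0 0 0 -.2"

```text
clock: 35.13
ee_pos: [0.5923, -0.0376, 0.046]
tcp_rot: [0.055, 0.998, -0.0, 0.002]
ft_force: [-0.7, 0.1, 4.1]
width: 0.64
grip_force: 32.6
```

Call:
arm_command:
  steps: "0 0 0 0 0 0 .2; 0 0 0 0 0 0 .55; 0 0 0 0 0 0 .55; 0 0 0 0 0 0 .55; 0 0 -.3 0 0 0 .55; 0 0 -.6 0 0 0 .55; 0 0 -.6 0 0 0 .55; 0 0 -.6 0 0 0 .6; 0 0 -.3 0 0 -.05 .75; 0 0 0 0 0 0 .75"

```text
clock: 35.97
ee_pos: [0.5943, -0.0379, 0.17]
tcp_rot: [0.042, 0.999, -0.001, 0.005]
ft_force: [0.3, 0.1, 0.1]
width: 0.874
grip_force: 0.0
```

```bash
python3 obj.py red blue pad; python3 -c "
from h import *
plan([.502,-.329,.12],88.8)"
```

```text
red ((np.int64(428), np.int64(232)), (array([ 0.6129, -0.2589]), array([58.1, 56.7]), 78.5))
blue ((np.int64(464), np.int64(285)), (array([ 0.5012, -0.3281]), array([60.9, 56.3]), 88.8))
pad ((np.int64(462), np.int64(333)), (array([ 0.391 , -0.3209]), array([61.9, 62.3]), 79.4))
clock 36.0 turn/.5 [-0.002  0.015 -0.128] shift/.05 [ 1.701 -5.863  0.952] F [ 0.1  0.7 -0.1] w 74.6
```

Call:
arm_command:
  steps: "0 0 0 0 .015 -.128 .75; .17 -.586 0 0 0 0 .75; .17 -.586 0 0 0 0 .75; .17 -.586 0 0 0 0 .75; .17 -.586 0 0 0 0 .75; .17 -.586 0 0 0 0 .75; .17 -.586 0 0 0 0 .75; .17 -.586 0 0 0 0 .75; .17 -.586 0 0 0 0 .75; .17 -.586 .2 0 0 0 .75; .17 -.586 .4 0 0 0 .75; 0 0 .3 0 0 0 .75"

```text
clock: 37.02
ee_pos: [0.4979, -0.3333, 0.1184]
tcp_rot: [0.014, 1.0, -0.001, -0.003]
ft_force: [0.5, 0.4, 0.0]
width: 0.869
grip_force: 0.0
```

Call:
arm_command:
  steps: "0 0 .5 0 0 0 .75; 0 0 .4 0 0 0 .75; 0 0 0 0 0 0 .75; 0 0 0 0 0 0 .75"

```text
clock: 37.35
ee_pos: [0.498, -0.327, 0.0735]
tcp_rot: [0.011, 1.0, 0.002, -0.005]
ft_force: [-0.0, 0.5, -0.1]
width: 0.877
grip_force: 0.0
```

```bash
python3 -c "
from h import *
plan([.502,-.3288,.026],88.8)"
```

```text
clock 37.4 turn/.5 [ 0.007 -0.019 -0.   ] shift/.05 [-0.081 -0.034  0.95 ] F [-0.   0.5 -0.1] w 74.5
```

Call:
arm_command:
  steps: "-.081 -.034 .3 .007 -.019 0 .75; 0 0 .35 0 0 0 .75; 0 0 .2 0 0 0 .75; 0 0 .08 0 0 0 .75; 0 0 0.02 0 0 0 .75; 0 0 0 0 0 0 .2; 0 0 0 0 0 0 -.2; 0 0 0 0 0 0 -.2; 0 0 0 0 0 0 -.2; 0 0 0 0 0 0 -.2; 0 0 0 0 0 0 -.2"
  squeeze: 30

```text
clock: 38.27
ee_pos: [0.5066, -0.3303, 0.0331]
tcp_rot: [0.01, 1.0, -0.002, 0.006]
ft_force: [-2.3, 6.6, 20.3]
width: 0.4
grip_force: 10.2
```

Call:
arm_command:
  steps: "0 0 -.2 0 0 0 -.2; 0 0 -.5 0 0 0 -.2; 0 0 -.5 0 0 0 -.2; 0 0 -.6 0 0 0 -.2; 0 0 -.6 0 0 0 -.2; 0 0 -.6 0 0 0 -.2; 0 0 0 0 0 0 -.2; 0 0 0 0 0 0 -.2"

```text
clock: 38.93
ee_pos: [0.5051, -0.3314, 0.1821]
tcp_rot: [0.01, 1.0, -0.004, 0.005]
ft_force: [0.3, -0.4, -0.8]
width: 0.396
grip_force: 0.0
```

```bash
python3 front.py; python3 -c "
from h import *
plan([.5905,-.037,.17],83.7)
# crate: what lies in the pocket
p,d=cam('top');np.savez('top2.npz',p=p,d=d);W=world('top',d)
a=np.radians(-6.3);ex=np.array([np.cos(a),np.sin(a)]);q=W[...,:2]-[.592,-.037];X=q@ex*1000;Y=q@np.array([-ex[1],ex[0]])*1000
m=(abs(X)<32)&(abs(Y)<32);print('pocket z',np.round(np.percentile(W[...,2][m],[5,25,50,75,95]),4))
k=m&(W[...,2]>.025)&(W[...,2]<.045)
print('carton rect',*rect('top',k,.032)) 
cv2.imwrite('pics/pocket1.png',cv2.resize(p[190:290,275:375],None,fx=6,fy=6,interpolation=2)[:,:,::-1])"
```

```text
tool-x ext [-12.7 -12.5  -7.4   8.    8.1] z med top 11.7 front [16.9] 21
-16 [-11.1  -9.8]
clock 39.0 turn/.5 [-0.011  0.015  0.178] shift/.05 [-1.075  6.025  0.199] F [-0.7  0.6 -0.5] w 34.1
pocket z [0.0158 0.0309 0.033  0.0344 0.0364]
carton rect [ 0.5921 -0.0358] [56.3 58.1] 85.1Traceback (most recent call last):
  File "front.py", line 7, in <module>
    for y0 in(-16,-8,0,8,16): k=q[abs(q[:,1]-y0)<4];print(y0,np.round(np.percentile(k[:,0],[2,98]),1))
                                                                      ~~~~~~~~~~~~~^^^^^^^^^^^^^^^
    return _quantile_unchecked(
        a, q, axis, out, overwrite_input, method, keepdims, weights)
    return _ureduce(a,
                    func=_quantile_ureduce_func,
    ...<5 lines>...
                    overwrite_input=overwrite_input,
                    method=method)
    r = func(a, **kwargs)
    result = _quantile(arr,
                       quantiles=q,
    ...<2 lines>...
                       out=out,
                       weights=wgt)
    slices_having_nans = np.isnan(arr[-1, ...])
                                  ~~~^^^^^^^^^
IndexError: index -1 is out of bounds for axis 0 with size 0
```

View pics/pocket1.png

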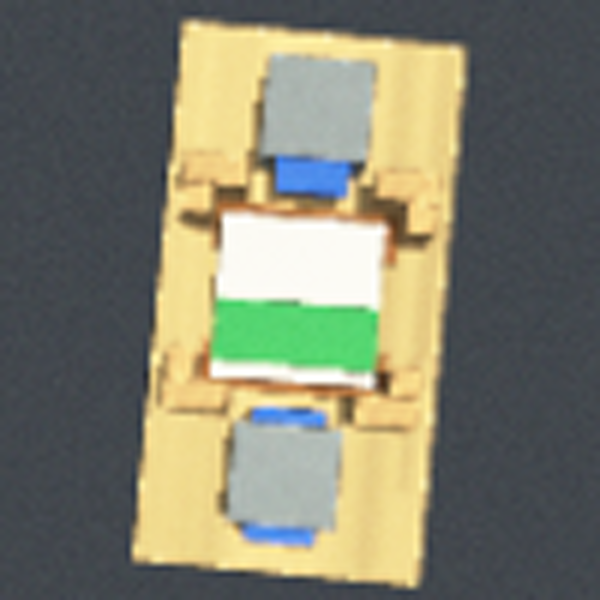

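Green lies flat and square in the pocket (crop 298,298). The blue grip missed: the fingers closed to 34 mm. I find where the blue carton is now.

Call:
arm_command:
  steps: "0 .6 0 0 0 0 .75; 0 .6 0 0 0 0 .75; 0 .6 0 0 0 0 .75; 0 .6 0 0 0 0 .75; 0 0 0 0 0 0 .75"

```text
clock: 39.45
ee_pos: [0.504, -0.2044, 0.1761]
tcp_rot: [0.008, 1.0, 0.0, 0.0]
ft_force: [0.0, 0.5, -0.8]
width: 0.874
grip_force: 0.0
```

```bash
python3 obj.py red blue pad; python3 -c "
from h import *
p,d=cam('top');c=p[180:380,370:570];cv2.imwrite('pics/blue1.png',cv2.resize(c,None,fx=3,fy=3)[:,:,::-1])"
```

```text
red ((np.int64(428), np.int64(232)), (array([ 0.6132, -0.2581]), array([60. , 56.5]), 78.2))
blue attempt to get argmax of an empty sequence
pad ((np.int64(357), np.int64(335)), (array([ 0.3917, -0.0977]), array([2.1, 6.2]), 88.6))
```

View pics/blue1.png

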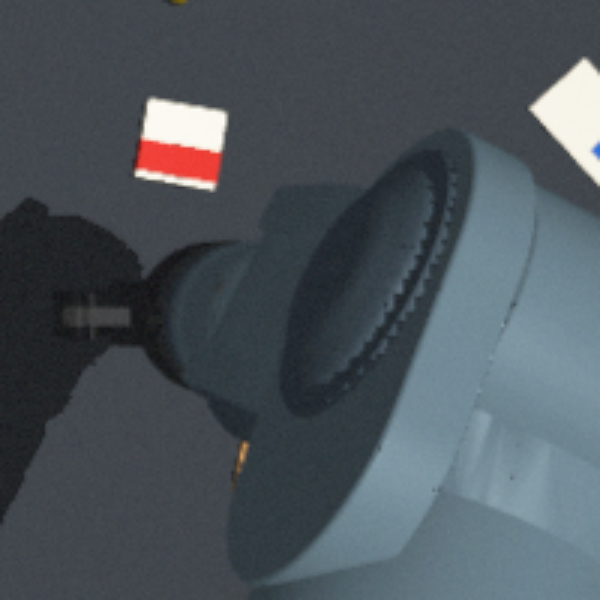

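The arm hides the area and red is untouched (crop 180,143). I locate blue numerically in the scene view.

```bash
cat > sc.py <<'E'
from h import *
p,d=cam('scene');W=world('scene',d);H=W[...,2];hsv=cv2.cvtColor(p,cv2.COLOR_RGB2HSV);h,s,v=cv2.split(hsv)
R0=(W[...,0]>.33)&(W[...,0]<.75)&(W[...,1]<-.1)&(W[...,1]>-.5)&(H<.06)
for n,m in dict(blue=(h>100)&(h<125)&(s>150),red=((h<6)|(h>174))&(s>150),pad=(h>6)&(h<20)&(s>80)&(H<.02)).items():
    m=m&R0
    if m.sum()<15: print(n,'none');continue
    k,l,st,ce=cv2.connectedComponentsWithStats(m.astype(np.uint8));j=1+np.argmax(st[1:,4]);u,w=ce[j].astype(int)
    zt=.008 if n=='pad' else .012
    b=win(u,w,26)&(H>zt*.6)&(H<.05)&(v>90);k,l2,st,ce=cv2.connectedComponentsWithStats(b.astype(np.uint8))
    j2=np.bincount(l2[b&win(u,w,6)]).argmax();q=l2==j2
    top=q&(H>zt-.004)
    print(n,(u,w),'band',*rect('scene',l==j,zt),'all',*rect('scene',q,zt),'z',np.round(np.percentile(H[q],[5,50,95]),4),'xy med',np.median(W[top][:,:2],0))
E
python3 sc.py
```

```text
blue (np.int64(131), np.int64(309)) band [ 0.4903 -0.3363] [56.5 19.7] 87.4 all [ 0.5067 -0.3371] [56.6 66.8] 87.2 z [0.0101 0.0144 0.0168] xy med [ 0.50896535 -0.33770069]
red (np.int64(191), np.int64(332)) band [ 0.6008 -0.2601] [56.6 20.1] 78.0 all [ 0.6165 -0.2635] [56.3 65.8] 78.8 z [0.0096 0.0143 0.0166] xy med [ 0.61871314 -0.26430921]
pad (np.int64(124), np.int64(281)) band [ 0.394  -0.3251] [56.6 65.9] 77.5 all [ 0.3917 -0.325 ] [55.8 68.3] 77.5 z [0.0073 0.0105 0.0125] xy med [ 0.39639394 -0.32589847]
```

Blue is still flat, at about (0.503,-0.332): the fingers closed before settling and slid over it. Retrying lower, with settle rows.

```bash
python3 -c "
from h import *
plan([.503,-.331,.10],88);plan([.503,-.331,.024],88)"
```

```text
clock 39.6 turn/.5 [-0.007  0.006  0.029] shift/.05 [-0.038 -2.426  1.54 ] F [ 0.6 -0.5  0.1] w 74.5
clock 39.6 turn/.5 [-0.007  0.006  0.029] shift/.05 [-0.038 -2.426  3.06 ] F [ 0.6 -0.5  0.1] w 74.5
```

Call:
arm_command:
  steps: "-.038 -.6 0 -.007 .006 .029 .85; 0 -.6 0 0 0 0 .85; 0 -.6 0 0 0 0 .85; 0 -.626 0 0 0 0 .85; 0 0 .5 0 0 0 .85; 0 0 .6 0 0 0 .85; 0 0 .6 0 0 0 .85; 0 0 .4 0 0 0 .85; 0 0 .3 0 0 0 .85; 0 0 0 0 0 0 .85; 0 0 0 0 0 0 .85; 0 0 0 0 0 0 .85"

```text
clock: 40.6
ee_pos: [0.5045, -0.3325, 0.059]
tcp_rot: [0.018, 1.0, -0.001, 0.001]
ft_force: [-0.1, -0.8, -0.3]
width: 0.926
grip_force: 0.0
```

```bash
python3 sc.py; python3 -c "
from h import *
plan([.503,-.331,.024],88)"
```

```text
blue (np.int64(131), np.int64(309)) band [ 0.4899 -0.3362] [55.9 17.8] 87.0 all [ 0.5062 -0.3371] [56.6 65.7] 87.2 z [0.0101 0.0142 0.0164] xy med [ 0.50910561 -0.33748624]
red (np.int64(191), np.int64(332)) band [ 0.6008 -0.2602] [56.8 20.1] 78.0 all [ 0.6164 -0.2635] [56.3 65.6] 78.8 z [0.0101 0.0142 0.0163] xy med [ 0.61819229 -0.26409029]
pad (np.int64(124), np.int64(281)) band [ 0.3938 -0.3251] [56.7 67.3] 77.5 all [ 0.3939 -0.3263] [57.8 66.9] 78.2 z [0.0066 0.0102 0.0127] xy med [ 0.397243   -0.32588592]
clock 40.6 turn/.5 [-0.004  0.008 -0.002] shift/.05 [0.04  0.031 0.711] F [-0.3  0.1  0.7] w 78.9
```

Call:
arm_command:
  steps: ".03 .02 .3 0 0 0 .85; 0 0 .3 0 0 0 .85; 0 0 .12 0 0 0 .85; 0 0 0 0 0 0 .85; 0 0 0 0 0 0 .85; 0 0 0 0 0 0 .5; 0 0 0 0 0 0 .2; 0 0 0 0 0 0 .2; 0 0 0 0 0 0 .2; 0 0 0 0 0 0 .2"
  squeeze: 30

```text
clock: 41.48
ee_pos: [0.5038, -0.3311, 0.0238]
tcp_rot: [0.018, 1.0, -0.001, 0.002]
ft_force: [-0.3, 1.1, 6.0]
width: 0.644
grip_force: 32.0
```

Gripped at 55 mm. Lifting and carrying.

Call:
arm_command:
  steps: "0 0 -.2 0 0 0 .2; 0 0 -.5 0 0 0 .2; 0 0 -.6 0 0 0 .2; 0 0 -.6 0 0 0 .2; 0 0 -.6 0 0 0 .2; 0 0 -.5 0 0 0 .2; 0 0 0 0 0 .15 .2; 0 0 0 0 0 0 .2"

```text
clock: 42.15
ee_pos: [0.5037, -0.331, 0.1752]
tcp_rot: [0.056, 0.998, -0.002, 0.003]
ft_force: [-0.2, 0.4, -1.3]
width: 0.642
grip_force: 32.1
```

```bash
python3 front.py; python3 -c "
from h import *
plan([.5905,-.037,.17],83.7)"
```

```text
tool-x ext [-31.4 -30.2 -10.   24.8  26. ] z med top 9.8 front [20.9] 526
-16 [-30.5  24.4]
-8 [-30.8  26. ]
0 [-30.3  25.2]
8 [-30.3  25.1]
16 [-30.1  25.4]
clock 42.2 turn/.5 [-0.002  0.007  0.002] shift/.05 [-1.099  6.024  0.068] F [-0.1 -0.5 -0.5] w 54.9
```

Call:
arm_command:
  steps: "-.1 .548 0 0 .007 0 .2; -.1 .548 0 0 0 0 .2; -.1 .548 0 0 0 0 .2; -.1 .548 0 0 0 0 .2; -.1 .548 0 0 0 0 .2; -.1 .548 0 0 0 0 .2; -.1 .548 0 0 0 0 .2; -.1 .548 0 0 0 0 .2; -.1 .548 0 0 0 0 .2; -.1 .548 0 0 0 0 .2; -.1 .548 0 0 0 0 .2; 0 0 0 0 0 0 .2"

```text
clock: 43.2
ee_pos: [0.59, -0.0318, 0.1706]
tcp_rot: [0.052, 0.999, 0.001, -0.002]
ft_force: [0.0, -0.1, 0.6]
width: 0.642
grip_force: 32.2
```

```bash
python3 -c "
from h import *
plan([.591,-.0375,.062],83.7)"
```

```text
clock 43.2 turn/.5 [ 0.005 -0.009  0.014] shift/.05 [-0.031 -0.111  2.172] F [ 0.  -0.1  0.6] w 54.6
```

Call:
arm_command:
  steps: "-.031 -.111 0 .005 -.009 .01 .2; 0 0 .5 0 0 0 .2; 0 0 .5 0 0 0 .2; 0 0 .3 0 0 0 .2; 0 0 .2 0 0 0 .2; 0 0 .2 0 0 0 .2; 0 0 .2 0 0 0 .2; 0 0 .2 0 0 0 .2; 0 0 .08 0 0 0 .2; 0 0 0 0 0 0 .2; 0 0 0 0 0 0 .2"

```text
clock: 44.12
ee_pos: [0.5907, -0.0435, 0.0625]
tcp_rot: [0.058, 0.998, -0.002, 0.001]
ft_force: [-0.2, 0.1, 0.2]
width: 0.602
grip_force: 18.7
```

Call:
arm_command:
  steps: "0 0 .06 0 0 0 .2; 0 0 .05 0 0 0 .2; 0 0 0 0 0 0 .2; 0 0 0 0 0 0 .2"

```text
clock: 44.45
ee_pos: [0.5914, -0.0427, 0.0574]
tcp_rot: [0.058, 0.998, -0.001, 0.001]
ft_force: [0.4, -0.6, -1.0]
width: 0.604
grip_force: 18.7
```

The y overshot by 6 mm and the grip changed, so blue may have caught a post. Lifting a little to check.

Call:
arm_command:
  steps: "0 0 -.3 0 0 0 .1; 0 0 -.5 0 0 0 .1; 0 0 -.5 0 0 0 .1; 0 0 -.5 0 0 0 .1; 0 0 0 0 0 0 .1; 0 0 0 0 0 0 .1; 0 0 0 0 0 0 .1; 0 0 0 0 0 0 .1"

```text
clock: 45.12
ee_pos: [0.5903, -0.0422, 0.1462]
tcp_rot: [0.058, 0.998, -0.001, 0.0]
ft_force: [-0.1, -0.5, -1.4]
width: 0.596
grip_force: 31.8
```

```bash
python3 front.py; python3 -c "
from h import *
plan([.591,-.0375,.062],83.7)
p,d=cam('scene');cv2.imwrite('pics/b2.png',cv2.resize(p[190:330,230:380],None,fx=4,fy=4,interpolation=2)[:,:,::-1])"
```

```text
tool-x ext [-30.4 -30.3 -27.3  10.4  23.8] z med top 9.9 front [17.7] 42
clock 45.2 turn/.5 [-0.005  0.    -0.011] shift/.05 [-0.004  0.095  1.682] F [-0.5  0.  -0.1] w 50.8Traceback (most recent call last):
  File "front.py", line 7, in <module>
    for y0 in(-16,-8,0,8,16): k=q[abs(q[:,1]-y0)<4];print(y0,np.round(np.percentile(k[:,0],[2,98]),1))
                                                                      ~~~~~~~~~~~~~^^^^^^^^^^^^^^^
    return _quantile_unchecked(
        a, q, axis, out, overwrite_input, method, keepdims, weights)
    return _ureduce(a,
                    func=_quantile_ureduce_func,
    ...<5 lines>...
                    overwrite_input=overwrite_input,
                    method=method)
    r = func(a, **kwargs)
    result = _quantile(arr,
                       quantiles=q,
    ...<2 lines>...
                       out=out,
                       weights=wgt)
    slices_having_nans = np.isnan(arr[-1, ...])
                                  ~~~^^^^^^^^^
IndexError: index -1 is out of bounds for axis 0 with size 0
```

View pics/b2.png

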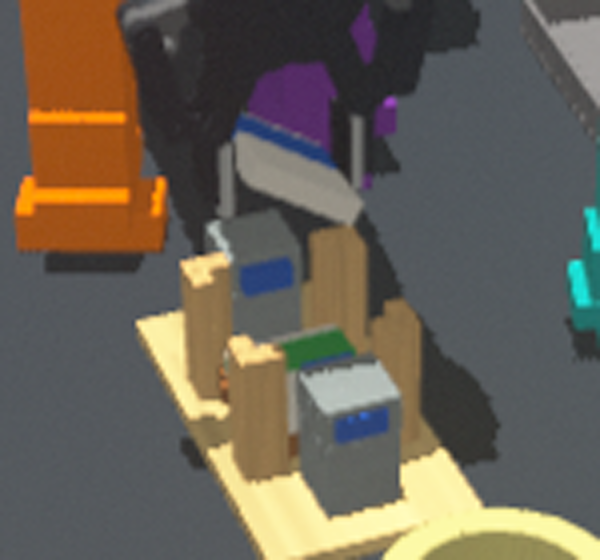

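The blue carton hangs tilted in the grip (crop 300,165) and green is undisturbed (crop 320,345). I set blue down flat on free table near (0.50,-0.19) to regrip it.

Call:
arm_command:
  steps: ".243 -.523 0 0 0 0 .1; .243 -.523 0 0 0 0 .1; .243 -.523 0 0 0 0 .1; .243 -.523 0 0 0 0 .1; .243 -.523 0 0 0 0 .1; .243 -.523 0 0 0 0 .1; 0 0 .5 0 0 0 .1; 0 0 .5 0 0 0 .1; 0 0 .5 0 0 0 .1; 0 0 .4 0 0 0 .1; 0 0 0 0 0 0 .1; 0 0 0 0 0 0 .1"

```text
clock: 46.22
ee_pos: [0.4994, -0.1893, 0.0514]
tcp_rot: [0.058, 0.998, -0.001, -0.001]
ft_force: [-0.1, -0.7, 0.3]
width: 0.596
grip_force: 31.8
```

Call:
arm_command:
  steps: "0 0 .1 0 0 0 .1; 0 0 .1 0 0 0 .1; 0 0 0 0 0 0 .1; 0 0 0 0 0 0 .1"

```text
clock: 46.55
ee_pos: [0.5016, -0.1904, 0.0433]
tcp_rot: [0.058, 0.998, -0.002, 0.002]
ft_force: [0.8, -0.0, -0.7]
width: 0.598
grip_force: 31.8
```

Call:
arm_command:
  steps: "0 0 .1 0 0 0 .1; 0 0 .1 0 0 0 .1; 0 0 0 0 0 0 .1; 0 0 0 0 0 0 .1"

```text
clock: 46.88
ee_pos: [0.5008, -0.19, 0.0324]
tcp_rot: [0.058, 0.998, -0.001, 0.001]
ft_force: [0.3, 0.2, -1.1]
width: 0.594
grip_force: 31.8
```

Call:
arm_command:
  steps: "0 0 0 0 0 0 .5; 0 0 0 0 0 0 .85; 0 0 0 0 0 0 .85; 0 0 0 0 0 0 .85; 0 0 -.4 0 0 0 .85; 0 0 -.6 0 0 0 .85; 0 0 -.6 0 0 0 .85; 0 .6 0 0 0 0 .85; 0 .6 0 0 0 0 .85; 0 .6 0 0 0 0 .85; 0 0 0 0 0 0 .85; 0 0 0 0 0 0 .85"

```text
clock: 47.88
ee_pos: [0.5113, -0.0994, 0.1127]
tcp_rot: [0.056, 0.998, -0.002, 0.001]
ft_force: [0.6, -0.5, 0.2]
width: 0.927
grip_force: 0.0
```

```bash
python3 obj.py blue red; python3 sc.py; python3 -c "
from h import *
plan([.5,-.19,.06],83.7)"
```

```text
blue attempt to get argmax of an empty sequence
red ((np.int64(428), np.int64(232)), (array([ 0.6129, -0.2588]), array([58.4, 56.7]), 78.5))
blue (np.int64(205), np.int64(285)) band [ 0.4868 -0.1956] [57.2 19. ] 84.9 all [ 0.5034 -0.1974] [57.6 66.9] 84.2 z [0.0096 0.0142 0.0168] xy med [ 0.50556905 -0.19800779]
red (np.int64(191), np.int64(332)) band [ 0.6008 -0.2602] [56.8 20.1] 78.0 all [ 0.6161 -0.2634] [56.3 65.1] 78.8 z [0.01   0.0142 0.0164] xy med [ 0.618559   -0.26440595]
pad (np.int64(124), np.int64(281)) band [ 0.3942 -0.3252] [56.6 66.4] 77.5 all [ 0.3917 -0.3243] [57.3 68.7] 77.5 z [0.0065 0.0102 0.0128] xy med [ 0.39643641 -0.32588283]
clock 48.0 turn/.5 [-0.007  0.007 -0.011] shift/.05 [ 0.033 -1.793  1.054] F [ 0.2  0.  -0. ] w 78.8
```

Call:
arm_command:
  steps: ".03 -.6 0 -.007 .007 -.01 .85; 0 -.6 0 0 0 0 .85; 0 -.6 0 0 0 0 .85; 0 -.05 .5 0 0 0 .85; 0 0 .5 0 0 0 .85; 0 0 0 0 0 0 .85; 0 0 0 0 0 0 .85; 0 0 0 0 0 0 .85; 0 0 0 0 0 0 .85"

```text
clock: 48.73
ee_pos: [0.5005, -0.1929, 0.0641]
tcp_rot: [0.055, 0.998, -0.0, 0.001]
ft_force: [0.8, -0.6, -0.1]
width: 0.929
grip_force: 0.0
```

```bash
python3 -c "
from h import *
plan([.5,-.193,.0235],84.3)"
```

```text
clock 48.7 turn/.5 [-0.     0.003 -0.022] shift/.05 [ 0.01  -0.003  0.811] F [ 0.8 -0.6 -0.1] w 78.9
```

Call:
arm_command:
  steps: "0 0 .3 0 0 -.02 .85; 0 0 .3 0 0 0 .85; 0 0 .15 0 0 0 .85; 0 0 .06 0 0 0 .85; 0 0 0 0 0 0 .85; 0 0 0 0 0 0 .85; 0 0 0 0 0 0 .4; 0 0 0 0 0 0 0; 0 0 0 0 0 0 0; 0 0 0 0 0 0 0; 0 0 0 0 0 0 0"
  squeeze: 40

```text
clock: 49.65
ee_pos: [0.5002, -0.1928, 0.0233]
tcp_rot: [0.05, 0.999, -0.0, 0.001]
ft_force: [-0.7, 0.2, 5.0]
width: 0.638
grip_force: 42.5
```

Call:
arm_command:
  steps: "0 0 -.2 0 0 0 0; 0 0 -.5 0 0 0 0; 0 0 -.6 0 0 0 0; 0 0 -.6 0 0 0 0; 0 0 -.6 0 0 0 0; 0 0 -.4 0 0 0 0; 0 0 0 0 0 .02 0; 0 0 0 0 0 0 0"

```text
clock: 50.32
ee_pos: [0.5006, -0.193, 0.169]
tcp_rot: [0.055, 0.998, -0.0, 0.002]
ft_force: [0.2, 0.8, -1.4]
width: 0.642
grip_force: 42.6
```

```bash
python3 front.py; python3 -c "
from h import *
plan([.591,-.0375,.17],83.7)"
```

```text
tool-x ext [-31.5 -30.8 -10.1  24.4  25.6] z med top 9.2 front [20.5] 448
-16 [-30.5  24.6]
-8 [-31.2  25.1]
0 [-30.8  24. ]
8 [-30.5  25.3]
16 [-31.2  25. ]
clock 50.4 turn/.5 [ 0.001  0.    -0.001] shift/.05 [-1.477  3.28  -0.052] F [ 0.1  0.8 -0.3] w 54.6
```

Call:
arm_command:
  steps: "-.21 .469 0 0 0 0 0; -.21 .469 0 0 0 0 0; -.21 .469 0 0 0 0 0; -.21 .469 0 0 0 0 0; -.21 .469 0 0 0 0 0; -.21 .469 0 0 0 0 0; -.21 .469 0 0 0 0 0; 0 0 0 0 0 0 0; 0 0 0 0 0 0 0; 0 0 0 0 0 0 0; 0 0 0 0 0 0 0"

```text
clock: 51.28
ee_pos: [0.5896, -0.038, 0.1662]
tcp_rot: [0.056, 0.998, 0.0, -0.001]
ft_force: [-0.1, -0.7, 0.3]
width: 0.641
grip_force: 42.6
```

```bash
python3 -c "
from h import *
plan([.591,-.0375,.062],83.7)"
```

```text
clock 51.3 turn/.5 [ 0.001 -0.005 -0.003] shift/.05 [-0.028  0.013  2.085] F [-0.1 -0.7  0.3] w 54.5
```

Call:
arm_command:
  steps: "-.028 .013 0 0 0 0 0; 0 0 .5 0 0 0 0; 0 0 .5 0 0 0 0; 0 0 .3 0 0 0 0; 0 0 .2 0 0 0 0; 0 0 .2 0 0 0 0; 0 0 .2 0 0 0 0; 0 0 .2 0 0 0 0; 0 0 0 0 0 0 0; 0 0 0 0 0 0 0"

```text
clock: 52.12
ee_pos: [0.5918, -0.0368, 0.0619]
tcp_rot: [0.055, 0.998, 0.0, -0.001]
ft_force: [-0.2, -0.1, -0.2]
width: 0.64
grip_force: 42.6
```

Call:
arm_command:
  steps: "0 0 .06 0 0 0 0; 0 0 .04 0 0 0 0; 0 0 0 0 0 0 0; 0 0 0 0 0 0 0"

```text
clock: 52.45
ee_pos: [0.5923, -0.0367, 0.0575]
tcp_rot: [0.055, 0.998, 0.0, 0.0]
ft_force: [-0.7, 0.4, -0.3]
width: 0.634
grip_force: 42.6
```

Call:
arm_command:
  steps: "0 0 .04 0 0 0 0; 0 0 0 0 0 0 0; 0 0 0 0 0 0 0"

```text
clock: 52.7
ee_pos: [0.5924, -0.0368, 0.0554]
tcp_rot: [0.055, 0.998, 0.0, 0.0]
ft_force: [-0.1, -0.6, 0.5]
width: 0.643
grip_force: 42.6
```

Call:
arm_command:
  steps: "0 0 .03 0 0 0 0; 0 0 0 0 0 0 0; 0 0 0 0 0 0 0; 0 0 0 0 0 0 .3; 0 0 0 0 0 0 .55; 0 0 0 0 0 0 .55; 0 0 0 0 0 0 .55; 0 0 -.3 0 0 0 .55; 0 0 -.6 0 0 0 .55; 0 0 -.6 0 0 0 .55; 0 0 -.6 0 0 0 .75; 0 0 0 0 0 0 .75"

```text
clock: 53.7
ee_pos: [0.5958, -0.0374, 0.165]
tcp_rot: [0.055, 0.998, -0.0, 0.005]
ft_force: [0.8, -0.0, -0.1]
width: 0.875
grip_force: 0.0
```

```bash
python3 obj.py red pad; python3 -c "
from h import *
plan([.613,-.259,.12],78.5)"
```

```text
red ((np.int64(428), np.int64(232)), (array([ 0.613 , -0.2591]), array([57.8, 56.5]), 78.7))
pad ((np.int64(462), np.int64(333)), (array([ 0.3918, -0.3198]), array([60. , 61.5]), 78.1))
clock 53.8 turn/.5 [0.001 0.014 0.181] shift/.05 [-1.238 -4.273  0.848] F [ 1.3 -0.3 -0.4] w 74.4
```

Call:
arm_command:
  steps: "0 0 0 0 .014 .181 .85; -.155 -.534 0 0 0 0 .85; -.155 -.534 0 0 0 0 .85; -.155 -.534 0 0 0 0 .85; -.155 -.534 0 0 0 0 .85; -.155 -.534 0 0 0 0 .85; -.155 -.534 0 0 0 0 .85; -.155 -.534 .4 0 0 0 .85; -.155 -.534 .4 0 0 0 .85; 0 0 .5 0 0 0 .85; 0 0 .5 0 0 0 .85; 0 0 0 0 0 0 .85"

```text
clock: 54.75
ee_pos: [0.6048, -0.2567, 0.0606]
tcp_rot: [0.101, 0.995, 0.003, -0.009]
ft_force: [-1.6, 1.2, -0.8]
width: 0.921
grip_force: 0.0
```

Call:
arm_command:
  steps: "0 0 0 0 0 0 .85; 0 0 0 0 0 0 .85; 0 0 0 0 0 0 .85"

```text
clock: 55.0
ee_pos: [0.6108, -0.2585, 0.07]
tcp_rot: [0.1, 0.995, 0.0, -0.002]
ft_force: [-0.3, -0.0, -0.1]
width: 0.924
grip_force: 0.0
```

```bash
python3 -c "
from h import *
plan([.613,-.259,.0235],78.5)
p,d=cam('top');W=world('top',d);np.savez('top3.npz',p=p,d=d)
a=np.radians(-6.3);ex=np.array([np.cos(a),np.sin(a)]);q=W[...,:2]-[.592,-.037];X=q@ex*1000;Y=q@np.array([-ex[1],ex[0]])*1000
m=(abs(X)<32)&(abs(Y)<32);print('pocket z',np.round(np.percentile(W[...,2][m],[5,25,50,75,95]),4))
k=m&(W[...,2]>.038)&(W[...,2]<.055);print('carton rect',*rect('top',k,.044)) "
```

```text
clock 55.0 turn/.5 [-0.001 -0.01   0.001] shift/.05 [-0.045 -0.001  0.929] F [-0.3 -0.  -0.1] w 78.6
pocket z [0.0213 0.043  0.0449 0.0463 0.0484]
carton rect [ 0.5925 -0.0409] [56.3 61.2] 83.9
```

Blue lies flat on green (top at about 44 mm). Now the red carton.

Call:
arm_command:
  steps: "-.045 0 .3 0 -.01 0 .85; 0 0 .3 0 0 0 .85; 0 0 .2 0 0 0 .85; 0 0 .12 0 0 0 .85; 0 0 0.01 0 0 0 .85; 0 0 0 0 0 0 .85; 0 0 0 0 0 0 .85; 0 0 0 0 0 0 .4; 0 0 0 0 0 0 0; 0 0 0 0 0 0 0; 0 0 0 0 0 0 0; 0 0 0 0 0 0 0"
  squeeze: 40

```text
clock: 56.05
ee_pos: [0.6125, -0.2592, 0.0229]
tcp_rot: [0.1, 0.995, -0.0, -0.0]
ft_force: [-0.5, 0.4, 5.2]
width: 0.641
grip_force: 42.9
```

Call:
arm_command:
  steps: "0 0 -.2 0 0 0 0; 0 0 -.5 0 0 0 0; 0 0 -.6 0 0 0 0; 0 0 -.6 0 0 0 0; 0 0 -.6 0 0 0 0; 0 0 -.4 0 0 -.09 0; 0 0 0 0 0 -.09 0; 0 0 0 0 0 0 0; 0 0 0 0 0 0 0"

```text
clock: 56.8
ee_pos: [0.6117, -0.2587, 0.1666]
tcp_rot: [0.056, 0.998, 0.001, -0.002]
ft_force: [0.2, -0.1, -2.1]
width: 0.641
grip_force: 42.4
```

```bash
python3 front.py; python3 -c "
from h import *
plan([.591,-.0375,.17],83.7)"
```

```text
tool-x ext [-32.4 -31.5 -11.5  22.   24.8] z med top 8.9 front [19.6] 611
-16 [-31.6  22.8]
-8 [-31.9  23.4]
0 [-31.2  21.9]
8 [-31.7  23.2]
16 [-31.3  22.7]
clock 56.9 turn/.5 [ 0.003 -0.009 -0.004] shift/.05 [ 0.889  4.348 -0.084] F [0.6 0.5 0.4] w 54.4
```

Call:
arm_command:
  steps: ".101 .483 0 0 0 0 0; .101 .483 0 0 0 0 0; .101 .483 0 0 0 0 0; .101 .483 0 0 0 0 0; .101 .483 0 0 0 0 0; .101 .483 0 0 0 0 0; .101 .483 0 0 0 0 0; .101 .483 0 0 0 0 0; .101 .483 0 0 0 0 0; 0 0 0 0 0 0 0; 0 0 0 0 0 0 0; 0 0 0 0 0 0 0"

```text
clock: 57.85
ee_pos: [0.5903, -0.038, 0.166]
tcp_rot: [0.056, 0.998, 0.0, -0.002]
ft_force: [-0.5, 0.2, 0.5]
width: 0.633
grip_force: 42.4
```

Call:
arm_command:
  steps: "0 0 0 0 0 0 0; 0 0 0 0 0 0 0"

```text
clock: 58.02
ee_pos: [0.5908, -0.0388, 0.1665]
tcp_rot: [0.056, 0.998, 0.0, -0.002]
ft_force: [-0.8, 0.5, -0.3]
width: 0.643
grip_force: 42.4
```

```bash
python3 -c "
from h import *
plan([.590,-.0375,.072],83.7)"
```

```text
clock 58.0 turn/.5 [ 0.001 -0.006 -0.005] shift/.05 [0.018 0.024 1.89 ] F [-0.8  0.5 -0.3] w 54.7
```

Call:
arm_command:
  steps: ".035 .024 0 0 -.005 0 0; 0 0 .5 0 0 0 0; 0 0 .5 0 0 0 0; 0 0 .3 0 0 0 0; 0 0 .2 0 0 0 0; 0 0 .2 0 0 0 0; 0 0 .19 0 0 0 0; 0 0 0 0 0 0 0; 0 0 0 0 0 0 0"

```text
clock: 58.77
ee_pos: [0.5893, -0.0365, 0.0724]
tcp_rot: [0.055, 0.998, 0.0, -0.0]
ft_force: [0.6, -1.0, -0.4]
width: 0.636
grip_force: 42.4
```

Call:
arm_command:
  steps: "0 0 .05 0 0 0 0; 0 0 .04 0 0 0 0; 0 0 0 0 0 0 0; 0 0 0 0 0 0 0"

```text
clock: 59.1
ee_pos: [0.5895, -0.0364, 0.0682]
tcp_rot: [0.055, 0.998, 0.0, 0.0]
ft_force: [1.2, 0.1, -1.1]
width: 0.64
grip_force: 42.4
```

Call:
arm_command:
  steps: "0 0 .04 0 0 0 0; 0 0 0 0 0 0 0; 0 0 0 0 0 0 0; 0 0 0 0 0 0 .3; 0 0 0 0 0 0 .55; 0 0 0 0 0 0 .55; 0 0 0 0 0 0 .55; 0 0 -.3 0 0 0 .55; 0 0 -.6 0 0 0 .55; 0 0 -.6 0 0 0 .55; 0 0 -.6 0 0 0 .75; 0 0 0 0 0 0 .75"

```text
clock: 60.1
ee_pos: [0.5928, -0.037, 0.1772]
tcp_rot: [0.055, 0.998, -0.0, 0.005]
ft_force: [1.3, -0.1, 0.8]
width: 0.875
grip_force: 0.0
```

```bash
python3 obj.py pad; python3 -c "
from h import *
plan([.3915,-.3205,.12],78);plan([.3915,-.3205,.12],78-90)"
```

```text
pad ((np.int64(462), np.int64(333)), (array([ 0.3892, -0.321 ]), array([60.2, 61. ]), 75.5))
clock 60.1 turn/.5 [0.001 0.015 0.197] shift/.05 [ 2.741 -6.382  1.09 ] F [-0.5  0.2  1. ] w 74.5
clock 60.1 turn/.5 [0.013 0.011 3.339] shift/.05 [-6.382 -2.741  1.09 ] F [-0.5  0.2  1. ] w 74.5
```

Call:
arm_command:
  steps: "0 0 0 0 .015 .2 .85; .25 -.58 0 0 0 0 .85; .25 -.58 0 0 0 0 .85; .25 -.58 0 0 0 0 .85; .25 -.58 0 0 0 0 .85; .25 -.58 0 0 0 0 .85; .25 -.58 0 0 0 0 .85; .25 -.58 0 0 0 0 .85; .25 -.58 0 0 0 0 .85; .25 -.58 0 0 0 0 .85; .25 -.58 0 0 0 0 .85; .25 -.58 0 0 0 0 .85"

```text
clock: 61.15
ee_pos: [0.3863, -0.32, 0.1704]
tcp_rot: [0.105, 0.994, 0.001, -0.005]
ft_force: [0.4, -0.6, 0.3]
width: 0.923
grip_force: 0.0
```

Call:
arm_command:
  steps: "0 0 .5 0 0 0 .85; 0 0 .5 0 0 0 .85; 0 0 .5 0 0 0 .85; 0 0 .5 0 0 0 .85; 0 0 0 0 0 0 .85; 0 0 0 0 0 0 .85; 0 0 0 0 0 0 .85; 0 0 0 0 0 0 .85"

```text
clock: 61.82
ee_pos: [0.3882, -0.3203, 0.0732]
tcp_rot: [0.105, 0.994, -0.0, -0.003]
ft_force: [0.8, -0.1, 0.5]
width: 0.926
grip_force: 0.0
```

```bash
python3 -c "
from h import *
plan([.3905,-.3205,.0225],77.7)
p,d=cam('top');W=world('top',d);np.savez('top4.npz',p=p,d=d)
a=np.radians(-6.3);ex=np.array([np.cos(a),np.sin(a)]);q=W[...,:2]-[.592,-.037];X=q@ex*1000;Y=q@np.array([-ex[1],ex[0]])*1000
m=(abs(X)<32)&(abs(Y)<32);print('pocket z',np.round(np.percentile(W[...,2][m],[5,25,50,75,95]),4))
k=m&(W[...,2]>.05)&(W[...,2]<.066);print('carton rect',*rect('top',k,.056))
P=np.c_[X[k],Y[k],np.ones(k.sum())];print('plane',np.linalg.lstsq(P,W[...,2][k]*1000,rcond=None)[0])
cv2.imwrite('pics/pocket3.png',cv2.resize(p[190:290,275:375],None,fx=6,fy=6,interpolation=2)[:,:,::-1])"; python3 sc.py
```

```text
clock 61.8 turn/.5 [-0.002 -0.011  0.008] shift/.05 [-0.045  0.005  1.015] F [ 0.8 -0.1  0.5] w 78.7
pocket z [0.0219 0.0554 0.0571 0.0583 0.06  ]
carton rect [ 0.5909 -0.035 ] [56.4 56. ] 83.6
plane [1.28330387e-03 1.14555667e-03 5.74680094e+01]
blue none
red none
pad (np.int64(125), np.int64(281)) band [ 0.3948 -0.3253] [56.6 67.4] 77.5 all [ 0.3928 -0.3251] [56.1 66. ] 77.5 z [0.0071 0.0103 0.0127] xy med [ 0.39716528 -0.32641221]
```

The three cartons are stacked flat and square: top at about 57 mm, rectangle 56.4×56 mm at 83.6°, no tilt. Gripping the cork pad.

Call:
arm_command:
  steps: "-.045 0 .3 0 -.011 0.008 .85; 0 0 .3 0 0 0 .85; 0 0 .2 0 0 0 .85; 0 0 .14 0 0 0 .85; 0 0 0.06 0 0 0 .85; 0 0 .02 0 0 0 .85; 0 0 0 0 0 0 .85; 0 0 0 0 0 0 .4; 0 0 0 0 0 0 0; 0 0 0 0 0 0 0; 0 0 0 0 0 0 0; 0 0 0 0 0 0 0"
  squeeze: 25

```text
clock: 62.92
ee_pos: [0.3898, -0.3203, 0.0217]
tcp_rot: [0.107, 0.994, -0.0, -0.0]
ft_force: [-0.6, 1.0, 6.4]
width: 0.642
grip_force: 26.5
```

Call:
arm_command:
  steps: "0 0 -.2 0 0 0 0; 0 0 -.5 0 0 0 0; 0 0 -.6 0 0 0 0; 0 0 -.6 0 0 0 0; 0 0 -.6 0 0 0 0; 0 0 -.6 0 0 0 0; 0 0 0 0 0 -.1 0; 0 0 0 0 0 -.11 0; 0 0 0 0 0 0 0; 0 0 0 0 0 0 0"

```text
clock: 63.75
ee_pos: [0.3895, -0.3198, 0.1762]
tcp_rot: [0.056, 0.998, 0.0, -0.001]
ft_force: [-0.3, -0.5, -0.7]
width: 0.641
grip_force: 26.8
```

```bash
python3 front.py; python3 -c "
from h import *
plan([.590,-.0365,.17],83.7)"
```

```text
tool-x ext [-33.2 -32.7 -11.   22.5  24.7] z med top 11.5 front [18.6] 395
-16 [-33.1  23.2]
-8 [-32.9  23.5]
0 [-33.4  23.8]
8 [-33.   23.8]
16 [-31.7  20.8]
clock 63.8 turn/.5 [ 0.002 -0.005 -0.002] shift/.05 [-3.367  6.069  0.116] F [-1.  -0.4 -0.4] w 54.5
```

Call:
arm_command:
  steps: "-.279 .506 0 0 0 0 0; -.279 .506 0 0 0 0 0; -.279 .506 0 0 0 0 0; -.279 .506 0 0 0 0 0; -.279 .506 0 0 0 0 0; -.279 .506 0 0 0 0 0; -.279 .506 0 0 0 0 0; -.279 .506 0 0 0 0 0; -.279 .506 0 0 0 0 0; -.279 .506 0 0 0 0 0; -.279 .506 0 0 0 0 0; -.279 .506 0 0 0 0 0"

```text
clock: 64.8
ee_pos: [0.5894, -0.0351, 0.175]
tcp_rot: [0.055, 0.998, 0.0, -0.002]
ft_force: [0.5, -0.2, 0.4]
width: 0.643
grip_force: 26.8
```

Call:
arm_command:
  steps: "0 0 0 0 0 0 0; 0 0 0 0 0 0 0; 0 0 0 0 0 0 0; 0 0 0 0 0 0 0; 0 0 0 0 0 0 0"

```text
clock: 65.22
ee_pos: [0.5886, -0.0375, 0.1755]
tcp_rot: [0.056, 0.998, 0.0, -0.001]
ft_force: [-0.4, -0.8, -0.5]
width: 0.641
grip_force: 26.8
```

```bash
python3 -c "
from h import *
plan([.5893,-.0365,.084],83.7)"
```

```text
clock 65.2 turn/.5 [ 0.    -0.005 -0.003] shift/.05 [-0.012  0.022  1.83 ] F [-0.4 -0.8 -0.5] w 54.5
```

Call:
arm_command:
  steps: "0 .02 0 0 -.004 0 0; 0 0 .5 0 0 0 0; 0 0 .5 0 0 0 0; 0 0 .3 0 0 0 0; 0 0 .2 0 0 0 0; 0 0 .2 0 0 0 0; 0 0 .13 0 0 0 0; 0 0 0 0 0 0 0; 0 0 0 0 0 0 0"

```text
clock: 65.97
ee_pos: [0.5896, -0.0356, 0.0845]
tcp_rot: [0.055, 0.998, 0.0, 0.0]
ft_force: [0.4, 0.1, 0.0]
width: 0.646
grip_force: 26.8
```

Call:
arm_command:
  steps: "0 0 .04 0 0 0 0; 0 0 .03 0 0 0 0; 0 0 0 0 0 0 0; 0 0 0 0 0 0 0"

```text
clock: 66.3
ee_pos: [0.5897, -0.0355, 0.081]
tcp_rot: [0.055, 0.998, 0.0, 0.0]
ft_force: [0.1, 0.0, -0.3]
width: 0.642
grip_force: 26.8
```

Call:
arm_command:
  steps: "0 0 .05 0 0 0 0; 0 0 0 0 0 0 0; 0 0 0 0 0 0 0; 0 0 0 0 0 0 .3; 0 0 0 0 0 0 .55; 0 0 0 0 0 0 .55; 0 0 0 0 0 0 .55; 0 0 -.3 0 0 0 .55; 0 0 -.6 0 0 0 .55; 0 0 -.6 0 0 0 .55; 0 0 -.6 0 0 0 .55; 0 0 0 0 0 0 .55"

```text
clock: 67.3
ee_pos: [0.5931, -0.0361, 0.1899]
tcp_rot: [0.055, 0.998, -0.0, 0.005]
ft_force: [1.7, 0.1, 0.3]
width: 0.778
grip_force: 0.0
```

```bash
python3 -c "
from h import *
plan([.6,.263,.19],103.8)
z=np.load('top3.npz');p,d=z['p'],z['d'];W=world('top',d);H=W[...,2]
m=(W[...,1]>.19)&(W[...,1]<.35)&(W[...,0]>.52)&(W[...,0]<.69)
print('plate',*rect('top',m&(H>.004),.008));print('tab',*rect('top',m&(H>.042)&(H<.056),.050))
p,d=cam('scene');W=world('scene',d);H=W[...,2];m=(W[...,1]>.19)&(W[...,1]<.35)&(W[...,0]>.52)&(W[...,0]<.69)
print('sc plate',*rect('scene',m&(H>.004)&(H<.03),.008));k=m&(H>.046)&(H<.06);print('sc tab',*rect('scene',k,.050))"
```

```text
clock 67.3 turn/.5 [-0.004  0.021 -0.701] shift/.05 [-1.561e+00  5.776e+00 -2.000e-03] F [1.7 0.1 0.3] w 66.1
plate [0.5991 0.2624] [115.6 119.9] 12.4
tab [0.5998 0.2625] [60.6 19.9] 13.8
sc plate [0.6007 0.2653] [129.1 146. ] 13.3
sc tab [0.6033 0.2574] [65.2 27.5] 13.7
```

The pad is placed. On to the lid: tab at (0.600,0.2625), angle 13.8°.

Call:
arm_command:
  steps: "0 0 0 0 .021 -.234 .5; 0 0 0 0 0 -.234 .5; 0 0 0 0 0 -.233 .5; -.173 .642 0 0 0 0 .2; -.173 .642 0 0 0 0 .2; -.173 .642 0 0 0 0 .2; -.173 .642 0 0 0 0 .2; -.173 .642 0 0 0 0 .2; -.173 .642 0 0 0 0 .2; -.173 .642 0 0 0 0 .2; -.173 .642 0 0 0 0 .2; -.173 .642 0 0 0 0 .2"

```text
clock: 68.35
ee_pos: [0.5952, 0.265, 0.1818]
tcp_rot: [-0.12, 0.993, 0.001, -0.006]
ft_force: [-0.1, -0.6, -0.5]
width: 0.602
grip_force: 0.0
```

Call:
arm_command:
  steps: "0 0 .5 0 0 0 .2; 0 0 .5 0 0 0 .2; 0 0 .5 0 0 0 .2; 0 0 0 0 0 0 .2; 0 0 0 0 0 0 .2; 0 0 0 0 0 0 .2; 0 0 0 0 0 0 .2"

```text
clock: 68.93
ee_pos: [0.5966, 0.2638, 0.1102]
tcp_rot: [-0.12, 0.993, 0.001, -0.004]
ft_force: [0.5, -0.2, 0.0]
width: 0.598
grip_force: 0.0
```

```bash
python3 -c "
from h import *
plan([.6,.2625,.036],103.8)
p,d=cam('top');W=world('top',d);H=W[...,2]
a=np.radians(-6.3);ex=np.array([np.cos(a),np.sin(a)]);q=W[...,:2]-[.592,-.037];X=q@ex*1000;Y=q@np.array([-ex[1],ex[0]])*1000
m=(abs(X)<32)&(abs(Y)<32)&(H>.058)&(H<.073);print('pad',*rect('top',m,.064));print('plane',np.linalg.lstsq(np.c_[X[m],Y[m],np.ones(m.sum())],H[m]*1000,rcond=None)[0])
m=(abs(X)<60)&(abs(Y)<60)&(H>.073)&(H<.085)
ys,xs=np.nonzero(m);Q=ray('top',np.c_[xs,ys],.077);print('posts',cv2.minAreaRect((Q*1000).astype(np.float32)))"
```

```text
clock 68.9 turn/.5 [ 0.007 -0.014 -0.001] shift/.05 [-0.059 -0.042  1.483] F [ 0.5 -0.2  0. ] w 50.8
pad [ 0.5907 -0.0342] [56.3 56.1] 83.7
plane [-5.18206084e-03 -3.33706196e-03  6.53631317e+01]
posts ((591.8680419921875, -37.011165618896484), (83.88704681396484, 119.3582534790039), 83.76011657714844)
```

Call:
arm_command:
  steps: "-.059 -.042 .4 .007 -.014 0 .2; 0 0 .4 0 0 0 0; 0 0 .35 0 0 0 -.2; 0 0 .25 0 0 0 -.2; 0 0 0 0 0 0 -.2; 0 0 0 0 0 0 -.2; 0 0 0 0 0 0 -.2; 0 0 0 0 0 0 -1; 0 0 0 0 0 0 -1; 0 0 0 0 0 0 -1; 0 0 0 0 0 0 -1; 0 0 0 0 0 0 -1"
  squeeze: 115

```text
clock: 69.98
ee_pos: [0.6, 0.2623, 0.0406]
tcp_rot: [-0.12, 0.993, -0.0, 0.0]
ft_force: [-1.1, -1.1, 6.3]
width: 0.193
grip_force: 113.0
```

Call:
arm_command:
  steps: "0 0 0 0 0 0 -1; 0 0 -.1 0 0 0 -1; 0 0 0 0 0 0 -1; 0 0 0 0 0 0 -1"

```text
clock: 70.32
ee_pos: [0.5975, 0.2622, 0.0425]
tcp_rot: [-0.12, 0.993, -0.0, -0.002]
ft_force: [-0.1, -0.2, -7.2]
width: 0.191
grip_force: 112.3
```

The lid is held (7 N). Lifting it and carrying it over the crate.

Call:
arm_command:
  steps: "0 0 -.3 0 0 0 -1; 0 0 -.5 0 0 0 -1; 0 0 -.6 0 0 0 -1; 0 0 -.6 0 0 0 -1; 0 0 -.6 0 0 0 -1; 0 0 -.6 0 0 0 -1; 0 0 0 0 0 .17 -1; 0 0 0 0 0 .18 -1; 0 0 0 0 0 .18 -1; 0 0 0 0 0 .17 -1; 0 0 0 0 0 0 -1; 0 0 0 0 0 0 -1"

```text
clock: 71.32
ee_pos: [0.5981, 0.2624, 0.2021]
tcp_rot: [0.053, 0.999, -0.001, -0.003]
ft_force: [0.1, 0.4, -6.9]
width: 0.194
grip_force: 112.6
```

```bash
python3 -c "
from h import *
plan([.592,-.037,.205],83.7)"
```

```text
clock 71.3 turn/.5 [-0.004 -0.01   0.006] shift/.05 [-0.536 -5.964 -0.059] F [ 0.1  0.4 -6.9] w 16.5
```

Call:
arm_command:
  steps: "-.038 -.2 -.1 0 -.01 0 -1; -.04 -.45 0 0 0 0 -1; -.04 -.5 0 0 0 0 -1; -.045 -.5 0 0 0 0 -1; -.045 -.5 0 0 0 0 -1; -.045 -.5 0 0 0 0 -1; -.045 -.5 0 0 0 0 -1; -.045 -.5 0 0 0 0 -1; -.045 -.5 0 0 0 0 -1; -.045 -.5 0 0 0 0 -1; -.045 -.5 0 0 0 0 -1; -.045 -.5 0 0 0 0 -1"

```text
clock: 72.32
ee_pos: [0.5935, -0.0231, 0.209]
tcp_rot: [0.054, 0.999, -0.001, 0.001]
ft_force: [0.6, -0.3, -6.3]
width: 0.188
grip_force: 113.0
```

Call:
arm_command:
  steps: "-.018 -.214 0 0 0 0 -1; 0 0 0 0.1 0 0 -1; 0 0 0 .1 0 0 -1; 0 0 0 .1 0 0 -1; 0 0 0 .1 0 0 -1; 0 0 0 .1 0 0 -1; 0 0 0 0 0 0 -1; 0 0 0 0 0 0 -1; 0 0 0 0 0 0 -1; 0 0 0 0 0 0 -1"

```text
clock: 73.15
ee_pos: [0.5938, -0.0324, 0.2089]
tcp_rot: [0.055, 0.991, -0.125, -0.006]
ft_force: [-0.1, -0.5, -7.5]
width: 0.193
grip_force: 114.0
```

```bash
cat > lid.py <<'E'
from h import *
import sys
th=float(sys.argv[1]);up=float(sys.argv[2])/1000
c=np.array([.592,-.037]);a=np.radians(-6.3);ey=np.array([-np.sin(a),np.cos(a)])
y=.042-.042*np.cos(th)+.0406*np.sin(th);z=.077+.042*np.sin(th)+.0406*np.cos(th)
t=np.r_[c+ey*y,z+up];print('target',np.round(t,4));plan(t,83.7,th)
E
python3 lid.py .25 20
python3 - <<'E'
from h import *
s=r.read_state();p,d=cam('scene');W=world('scene',d);B=R.from_quat(s['tcp_rot']);q=B.inv().apply(W.reshape(-1,3)-s['ee_pos'])*1000
v=cv2.cvtColor(p,cv2.COLOR_RGB2HSV)[...,2].ravel();sat=cv2.cvtColor(p,cv2.COLOR_RGB2HSV)[...,1].ravel()
k=(abs(q[:,0])<75)&(abs(q[:,1])<75)&(q[:,2]>22)&(q[:,2]<55)&(sat<60)
q=q[k];print(len(q),'x',np.percentile(q[:,0],[1,50,99]).round(1),'y',np.percentile(q[:,1],[1,50,99]).round(1))
m=abs(q[:,2]-np.median(q[:,2]))<8;print('plane in tool frame',np.linalg.lstsq(np.c_[q[m][:,:2],np.ones(m.sum())],q[m][:,2],rcond=None)[0].round(3))
print(cv2.minAreaRect(q[m][:,:2].astype(np.float32)))
E
```

```text
target [ 0.5932 -0.0257  0.1467]
clock 73.2 turn/.5 [-0.     0.005 -0.001] shift/.05 [0.025 0.436 1.172] F [-0.1 -0.5 -7.5] w 16.4
1775 x [-58.2 -24.   50.3] y [-58.  -16.4  51. ]
plane in tool frame [-2.1000e-02 -1.0000e-02  3.0953e+01]
((-3.3851776123046875, -3.2065887451171875), (114.06169891357422, 110.97201538085938), 0.013138645328581333)
```

The lid is held flat, square and centred to the tool, and tilted 0.25 rad with its +y edge low. Going to 20 mm above the rim, then descending to contact.

Call:
arm_command:
  steps: ".025 .14 .3 0 .005 0 -1; 0 .15 .3 0 0 0 -1; 0 .146 .3 0 0 0 -1; 0 0 .27 0 0 0 -1; 0 0 0 0 0 0 -1; 0 0 0 0 0 0 -1; 0 0 0 0 0 0 -1; 0 0 0 0 0 0 -1; 0 0 0 0 0 0 -1"

```text
clock: 73.95
ee_pos: [0.5942, -0.0254, 0.148]
tcp_rot: [0.055, 0.991, -0.125, -0.006]
ft_force: [0.3, -0.5, -7.0]
width: 0.193
grip_force: 113.8
```

```bash
python3 lid.py .25 5
```

```text
target [ 0.5932 -0.0257  0.1317]
clock 74.0 turn/.5 [-0.002  0.005 -0.001] shift/.05 [0.019 0.071 0.317] F [ 0.3 -0.5 -7. ] w 16.4
```

Call:
arm_command:
  steps: ".019 .018 .08 0 .005 0 -1; 0 .018 .08 0 0 0 -1; 0 .018 .08 0 0 0 -1; 0 .018 .08 0 0 0 -1; 0 0 0 0 0 0 -1; 0 0 0 0 0 0 -1; 0 0 0 0 0 0 -1"

```text
clock: 74.53
ee_pos: [0.5922, -0.0257, 0.1301]
tcp_rot: [0.055, 0.991, -0.125, -0.008]
ft_force: [-0.5, -0.1, -7.2]
width: 0.199
grip_force: 113.9
```

Call:
arm_command:
  steps: "0 .01 .04 0 0 0 -1; 0 .01 .04 0 0 0 -1; 0 0 0 0 0 0 -1; 0 0 0 0 0 0 -1"

```text
clock: 74.87
ee_pos: [0.5925, -0.0257, 0.1263]
tcp_rot: [0.055, 0.991, -0.125, -0.008]
ft_force: [0.6, -0.2, -7.3]
width: 0.194
grip_force: 114.1
```

Call:
arm_command:
  steps: "0 .007 .03 0 0 0 -1; 0 0 0 0 0 0 -1; 0 0 0 0 0 0 -1"

```text
clock: 75.12
ee_pos: [0.5926, -0.0258, 0.1259]
tcp_rot: [0.055, 0.991, -0.125, -0.007]
ft_force: [-3.9, -0.2, 4.8]
width: 0.192
grip_force: 115.4
```

Call:
arm_command:
  steps: "0 .005 .02 0 0 0 -1; 0 0 0 0 0 0 -1; 0 0 0 0 0 0 -1"

```text
clock: 75.37
ee_pos: [0.5926, -0.0259, 0.1258]
tcp_rot: [0.055, 0.991, -0.125, -0.007]
ft_force: [-5.6, 1.1, 9.6]
width: 0.192
grip_force: 116.5
```

The edge rests on the rim (about 17 N contact) with the lid tilted 0.25 rad. Easing off slightly, then pivoting down.

Call:
arm_command:
  steps: "0 -.004 -.016 0 0 0 -1; 0 0 0 0 0 0 -1; 0 0 0 0 0 0 -1; 0 -.0203 .021 -.05 0 0 -1; 0 -.0203 .021 -.05 0 0 -1; 0 -.0203 .021 -.05 0 0 -1; 0 0 0 0 0 0 -1; 0 -.0203 .021 -.05 0 0 -1; 0 0 0 0 0 0 -1; 0 0 0 0 0 0 -1"

```text
clock: 76.2
ee_pos: [0.5923, -0.0305, 0.1226]
tcp_rot: [0.055, 0.996, -0.075, -0.004]
ft_force: [-4.3, 2.2, 8.2]
width: 0.195
grip_force: 116.2
```

```bash
python3 lid.py .15 0
```

```text
target [ 0.5927 -0.0305  0.1234]
clock 76.2 turn/.5 [-0.    -0.001 -0.001] shift/.05 [-0.009 -0.002 -0.016] F [-4.3  2.2  8.2] w 16.6
```

Right on the geometry. Continuing the pivot.

Call:
arm_command:
  steps: "0 -.0203 .021 -.05 0 0 -1; 0 -.0203 .021 -.05 0 0 -1; 0 0 0 0 0 0 -1; 0 -.0203 .021 -.05 0 0 -1; 0 0 0 0 0 0 -1; 0 -.0203 .021 -.05 0 0 -1; 0 0 0 0 0 0 -1; 0 0 0 0 0 0 -1"

```text
clock: 76.87
ee_pos: [0.5918, -0.035, 0.1191]
tcp_rot: [0.055, 0.998, -0.025, -0.002]
ft_force: [-4.4, 1.3, 8.5]
width: 0.194
grip_force: 116.3
```

```bash
python3 lid.py .05 0;python3 lid.py 0 0
```

```text
target [ 0.5922 -0.0349  0.1196]
clock 76.9 turn/.5 [-0.    -0.001 -0.001] shift/.05 [-0.009  0.002 -0.011] F [-4.4  1.3  8.5] w 16.5
target [ 0.592  -0.037   0.1176]
clock 76.9 turn/.5 [-0.1   -0.001 -0.001] shift/.05 [-0.009 -0.039  0.03 ] F [-4.4  1.3  8.5] w 16.5
```

Call:
arm_command:
  steps: "0 -.0102 .0105 -.025 0 0 -1; 0 -.0102 .0105 -.025 0 0 -1; 0 0 0 0 0 0 -1; 0 -.0102 .0105 -.025 0 0 -1; 0 -.0102 .008 -.025 0 0 -1; 0 0 0 0 0 0 -1; 0 0 0 0 0 0 -1"

```text
clock: 77.45
ee_pos: [0.5916, -0.0368, 0.1175]
tcp_rot: [0.055, 0.998, -0.0, -0.0]
ft_force: [-4.9, 2.9, 10.2]
width: 0.191
grip_force: 116.6
```

```bash
python3 lid.py 0 0; python3 -c "
from h import *
print(r.read_state()['torque'])"
```

```text
target [ 0.592  -0.037   0.1176]
clock 77.5 turn/.5 [-0.001 -0.     0.   ] shift/.05 [-0.009 -0.002 -0.002] F [-4.9  2.9 10.2] w 16.3
[0.58768558 0.90524139 0.16032272]
```

Flat, centred and at the rim height. Releasing.

Call:
arm_command:
  steps: "0 0 0 0 0 0 -.5; 0 0 0 0 0 0 -.3; 0 0 0 0 0 0 -.2; 0 0 0 0 0 0 0; 0 0 0 0 0 0 0; 0 0 0 0 0 0 0; 0 0 -.2 0 0 0 0; 0 0 -.4 0 0 0 0; 0 0 -.6 0 0 0 0; 0 0 -.6 0 0 0 0; 0 0 -.6 0 0 0 0; 0 0 0 0 0 0 0"

```text
clock: 78.45
ee_pos: [0.5945, -0.0375, 0.2432]
tcp_rot: [0.055, 0.998, -0.001, 0.004]
ft_force: [0.7, -0.5, 0.0]
width: 0.499
grip_force: 0.0
```

Call:
arm_command:
  steps: ".6 0 0 0 0 0 0; .6 0 0 0 0 0 0; .6 .3 0 0 0 0 0; .3 .6 0 0 0 0 0; 0 .6 0 0 0 0 0; 0 .6 0 0 0 0 0; 0 .6 0 0 0 0 0; 0 0 0 0 0 0 0; 0 0 0 0 0 0 0"

```text
clock: 79.2
ee_pos: [0.5018, 0.1099, 0.2359]
tcp_rot: [0.054, 0.999, -0.001, -0.001]
ft_force: [0.6, -0.1, -0.4]
width: 0.501
grip_force: 0.0
```

Run:
```python
from h import *
p,d=cam('top','final_top');W=world('top',d);H=W[...,2]
m=(np.hypot(W[...,0]-.592,W[...,1]+.037)<.1)&(H>.079)&(H<.095)
print('lid',*rect('top',m,.085));k=m;print('plane',np.linalg.lstsq(np.c_[W[k][:,:2],np.ones(k.sum())],H[k],rcond=None)[0].round(4))
m=(np.hypot(W[...,0]-.592,W[...,1]+.037)<.1)&(H>.115)&(H<.135);print('tab',*rect('top',m,.127))
for n,u,v,h,zt,lo in [('jar',231,162,20,.07,.06),('tape',326,150,32,.048,.04),('cutter',406,162,36,.018,.009)]: print(n,*rect('top',win(u,v,h)&(H>lo),zt))
q,_=cam('scene');cv2.imwrite('pics/final.png',np.vstack([cv2.resize(p,(400,300)),cv2.resize(q,(400,300))])[:,:,::-1])
```

```text
lid [ 0.5919 -0.0354] [109.9 110. ] 83.8
plane [-0.001   0.0009  0.087 ]
tab [ 0.592  -0.0354] [17.9 59.8] 83.9
jar [0.7534 0.1523] [41.3 38.1] 43.8
tape [ 0.7767 -0.0419] [102.4 103.8] 88.9
cutter [ 0.7519 -0.2117] [129.5  37.2] 67.6
```

View pics/final.png

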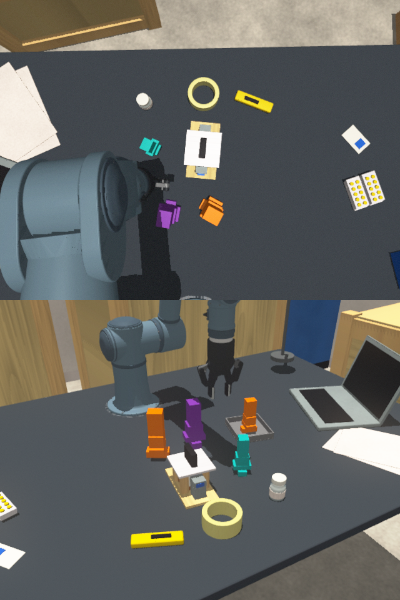

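The final view shows the lid flat and square on the crate (bottom view 190,463), the orange block standing in the tray (248,415), and the tape roll, cutter and jar untouched. Handing in.

```bash
python3 -c "
from workcell import r
print(r.job_done())"
```

```text
the job is handed in; nothing more can be done
None
```

The job is done and handed in at about 79 s: the orange block stands in the tray, the three cartons present (green, blue, red) and the cork pad are stacked square in the pocket, and the lid is flat on the crate, square and about 1.5 mm off centre; the near jaw was only about 9 mm back at the first pull-out, so I put the block back and rocked it again (about 17 mm near, 12 mm far).

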